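# Clear the finished buckles from the hand press tray into the tote

### The arm

A 6-joint arm with a two-finger parallel gripper is mounted at the origin on the work surface. World frame = base frame: x ahead of the robot, y to its left, z up, the work surface at z = 0. Lengths are in m, angles in rad, forces in N, time in s.
With the tool pointing down it reaches from about 0.425 to 0.925 m from the base axis. Payload 12.5 kg.
Tool frame: the origin (TCP) lies at the very end of the fingers, on their centre line; the grasp point (between the pads) lies 19 mm behind it; z points along the fingers, y is the line along which they close (so a half turn about z gives the same grasp; the last joint's range is limited). The gripper opens to 85 mm and grips with 20 to 120 N. Pads are 22 mm wide; open, the fingers measure 114 mm over their backs; the gripper's body (76 mm by 85 mm) begins 54 mm behind the grasp point. The pads swing forward as they close: fully open they stand 13 mm farther back than shut.
Start: joints at [-1.318, 0.491, 1.559, -0, 1.092, -0.106], TCP at [0.219, -0.585, 0.231] pointing down, gripper open.
Joint ranges: [-3.1, 3.1], [-0.84, 2.19], [0.05, 2.79], [-1.13, 4.28], [0.06, 2.93], [-2.69, 2.69]. Speed limits (rad/s): [2.22, 2.22, 2.79, 3.14, 3.14, 3.14].

### API

Orientations are given as [roll, pitch, yaw] about the fixed x, y, z axes, in that order (R = Rz(yaw) Ry(pitch) Rx(roll)).
In Python, from station import telemetry, viewer, workorder gives the robot as it stands.
- The arm moves only by the shell command python3 -m crank 'ROWS' [FORCE]. ROWS is JSON, a list of rows, each an object of numbers: "claw": the finger opening in mm, from 0 to 85.4; "tx", "ty", "tz": the shift along the world's x, y, z in units of 25 mm (1.0 is 25 mm); "rx", "ry", "rz": the turn, a rotation vector about the world's x, y, z in units of 8 degrees (1.0 is 8 degrees). In form: [{"claw": .., "tx": .., "ty": .., "tz": .., "rx": .., "ry": .., "rz": ..}, ...]. A call has 1 to 8 rows; each row shifts and turns the commanded pose from where the row before left it; what a row does not reach is not made up. A row lasts 1/8 s, in which the tool goes at most 62.5 mm and 10.7 degrees, less where a joint would pass 70% of its speed; a pose out of reach is approached as far as the arm can. A call is refused whole if a number of a shift passes 1 or a number of a turn 1, either way. A call with a gripper value outside its range is refused whole. The fingers move at their own pace and stop on an object; FORCE is the grip in N (left out, the last holds). Time passes only in rows, so rows that do not move let the fingers close. It gives the time, the measured TCP pose, the force and the opening at its end, in the units of the state.
- telemetry.observe(): the state, without advancing time (a new reading comes with each control period).
- viewer.snapshot(name): name is "scene" or "side" or "wrist"; returns a dict with "color" (400x640x3 uint8, red, green, blue), "range_z" (400x640 float32, m along the optical axis (not along the pixel's ray), 0 where there is no reading), "fx", "fy", "cx", "cy" (pixels), "pose" (4x4, takes a point from camera to world coordinates); the wrist camera has in their place "hand_eye" (4x4, takes a point from camera to tool coordinates, whose origin is the TCP and whose axes are the flange's). Camera axes: x right, y down, z forward; pixel columns grow to the right and rows downward; lengths in m; the calibration is good to about 2 mm. A picture is of the moment at which its call begins: read the wrist's pose just before it.
- workorder.hand_in(): hands the job in, once; it reports no verdict.
The state is a dict: "t": time; "qpos": joint angles; "qd": joint speeds; "joint_torque": joint torques, N m; "ee_pos": TCP position; "tcp_rot": TCP orientation; "wrist_force": force on the tool from outside, world axes, zero at the start; "wrist_torque": the same for the moment, N m; "opening": opening from 0.0 (shut) to 1.0 (fully open).
Only numpy, scipy, OpenCV 4.12 (cv2) and the standard library are available. Lean on these libraries where they do the work, as an engineer would, in place of code of your own. Each camera call takes 0.05 s, during which the arm holds its last target. There are 200 camera calls.

### The job

Collect the two finished orange binding buckles from the catch tray of the hand press, reaching in under the yellow bar guard, and lay both flat on the floor of the blue tote, right way up. Lower them in gently rather than dropping or tossing them. Leave the steel toothplate where it lies in the tray.

Things in the scene. Friction and masses are not known exactly. Their poses are not given: they have to be found in the camera images.
- buckle_a_mid (a point): Centre (half-way up) of a finished orange plastic buckle, 100 long (its x), 38 wide (y), 30 tall (z, up), 60 to 130 g. A channel with flat upright cheeks along both long sides, the faces to grip. Starts flat in the press tray in one of three places side by side, 90 apart, long axis within 0.2 rad of the tray's x. At least 30 mm is free beside each cheek at mid-length.
- buckle_b_mid (a point): Centre of the second finished orange buckle, identical to the first.
- buckle_a: Body of the first buckle; same axes as its point, origin at the centre of its underside, 15 below the point.
- buckle_b: Body of the second buckle; origin at the centre of its underside, 15 below its point.
- toothplate: Steel crampon toothplate, 100 x 34 plate with two rows of teeth pointing up, 27 tall in all; lies in the remaining place of the press tray and stays there. Origin at the centre of its underside, x along its length.
- press: Green hand press, fixed, with a steel catch tray on the robot's side. Origin on the bench under the tray's centre; x points from the tray to the press column, away from the robot; y left, z up. Tray floor 30 above the bench, inside 178 (x) by 316 (y); front lip 15, sides 20, back 35 above the floor. Anvil, column, head and lever stand behind the tray, beyond x = 80.
- tote: Open blue tote, loose, 0.9 kg, 280 (x) x 220 (y) x 55 tall, walls and floor 5 thick. Origin at the centre of its underside; x along its length, roughly away from the robot; z up.
- guard_front (a point): Middle of the yellow front bar of the guard, 275 above the bench, 45 robotward of the tray's centre. From it level bars 60 to 90 apart run back over the tray, 316 wide in all, too close for a gripper; legs at the tray's back corners. Below it the front is open: a tool leaning back to the robot 30 to 40 degrees from vertical reaches all three places. Axes as the press.
Not all that is in view belongs to the job. Leave any pink look-alike of the buckle_a alone.

How it is judged:
By the outcome, as a careful person would: the job done as asked, in the order asked, and still so for the second after the job is handed in, with the robot touching nothing.
It also fails if it takes over 72 s, if anything falls off the work surface, if the arm or the gripper's body presses on something with over 40 N, if the wrist force passes 120 N, or if a joint passes its speed limit or range.

## Working session

There is one attempt and no reset: what is moved stays moved. The work goes in short steps, Python scripts to look and compute and a shell command to move; the robot and the scene stay as the last step left them, time stands still between calls to the robot, and variables do not carry over. Pictures are saved under pics/ and viewed, on a budget of 10 in all, crops included, one or two more only if the job needs it, and the job is handed in when it is done.

```bash
ls; mkdir -p pics
cat > h.py <<'E'
from station import telemetry, viewer, workorder
import numpy as np, cv2
from scipy.spatial.transform import Rotation as R
def snap(n, f=None):
    s=telemetry.observe()
    d=viewer.snapshot(n)
    if n=="wrist":
        T=np.eye(4); T[:3,:3]=R.from_euler('xyz',s['tcp_rot']).as_matrix(); T[:3,3]=s['ee_pos']
        d['pose']=T@np.array(d['hand_eye'])
    if f: cv2.imwrite('pics/'+f, d['color'][:,:,::-1])
    return d
def cloud(d):
    z=d['range_z']; v,u=np.indices(z.shape)
    P=np.stack([(u-d['cx'])/d['fx']*z,(v-d['cy'])/d['fy']*z,z],-1)
    T=np.array(d['pose']); W=P@T[:3,:3].T+T[:3,3]; W[z==0]=np.nan
    return W
E
python3 - <<'E'
from h import *
a=snap("scene","s1.png"); b=snap("side","d1.png")
np.savez('scene.npz',**a); np.savez('side.npz',**b)
print(telemetry.observe()); print(a['pose'],b['pose'])
E
```

```text
pics
{'t': 0.1, 'qpos': array([-1.31759213e+00,  4.91473984e-01,  1.55937727e+00, -1.20716389e-05,
        1.09168834e+00, -1.05548919e-01]), 'qd': array([-0.00093999, -0.00161702,  0.0011264 , -0.00071138,  0.00130898,
        0.00022669]), 'joint_torque': array([ 3.60307349e-03, -6.19447589e+01, -2.62023354e+01, -2.50301139e-05,
        2.93047990e-03, -1.84262325e-05]), 'ee_pos': array([ 0.21944234, -0.58500534,  0.23080576]), 'tcp_rot': array([-3.14064986e+00, -8.91152176e-05,  3.58758649e-01]), 'wrist_force': array([-0.40697835,  0.26169781,  0.04367113]), 'wrist_torque': array([0.01396183, 0.07253192, 0.0157998 ]), 'opening': 0.9996509218459068}
[[-0.81779104  0.37451432 -0.43698609  0.96294718]
 [ 0.57515656  0.50503851 -0.64353014  0.59870203]
 [-0.02031645 -0.77760859 -0.62842033  0.70816922]
 [ 0.          0.          0.          1.        ]] [[-0.84063407 -0.2799397   0.46364656  0.09839562]
 [-0.54156204  0.44506026 -0.71318435  0.8548825 ]
 [-0.00670204 -0.85062044 -0.52573753  0.74624815]
 [ 0.          0.          0.          1.        ]]
```

View pics/s1.png

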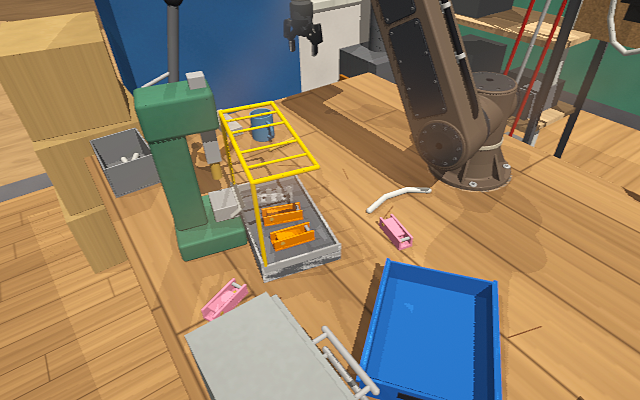

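View pics/d1.png

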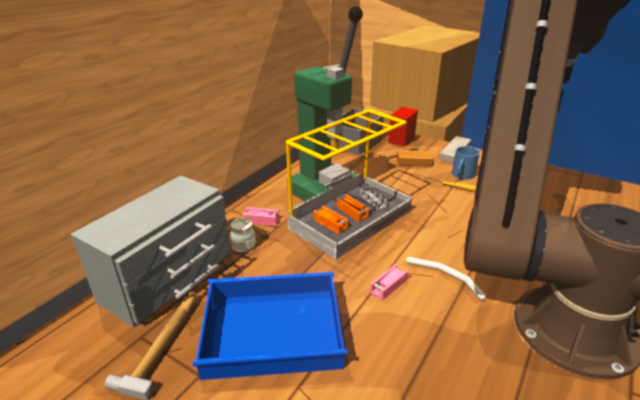

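The scene view shows orange buckles in the tray at (282,213) and (292,236), with the toothplate at (275,195). The tote is at (430,330). Possible mix-ups are the pink buckles at (396,232) and (226,299), and an orange-brown block in the side view at (415,158), outside the tray. I choose the two orange channels in the tray and will check them in a crop.

Run:
```python
from h import *
np.set_printoptions(precision=4,suppress=True)
for n,tote,tray in (("scene",None,None),("side",None,None)):
    d=dict(np.load(n+'.npz')); W=cloud(d); hsv=cv2.cvtColor(d['color'],cv2.COLOR_RGB2HSV)
    H,S,V=[hsv[...,i].astype(int) for i in range(3)]
    def comps(m,mn):
        k,l,st,c=cv2.connectedComponentsWithStats(m.astype(np.uint8))
        for i in range(1,k):
            if st[i,4]<mn: continue
            yield c[i],W[(l==i)&np.isfinite(W[...,2])]
    for nm,m,mn in (("orange",(H>=6)&(H<=18)&(S>225)&(V>150)&(W[...,2]<.09)&(W[...,2]>.025),60),("blue",(H>100)&(H<120)&(S>180)&(W[...,2]<.08)&(W[...,2]>-.01),3000),("yellow",(H>=22)&(H<=30)&(S>200)&(W[...,2]>.2),60),("pink",(H>160)&(S>60)&(W[...,2]<.06),60)):
        for c,p in comps(m,mn):
            if nm in("orange","pink"):
                t=p[p[:,2]>p[:,2].max()-.012]
            elif nm=="blue": t=p[p[:,2]>.045]
            else: t=p
            r=cv2.minAreaRect((t[:,:2]*1000).astype(np.float32))
            print(n,nm,c,len(p),'z',np.percentile(p[:,2],[2,98]),'rect',r, cv2.boxPoints(r).round().tolist() if nm in("blue","yellow") else '')
d=dict(np.load('scene.npz')); c1=cv2.resize(d['color'][90:290,200:360],(640,800)[:2],interpolation=cv2.INTER_CUBIC)
c1=cv2.resize(d['color'][160:290,210:360],None,fx=4,fy=4,interpolation=cv2.INTER_CUBIC)
cv2.imwrite('pics/c1.png',c1[:,:,::-1])
```

```text
scene orange [280.5542 207.7711] 83 z [0.0493 0.0601] rect ((610.7462768554688, -116.70535278320312), (13.858857154846191, 64.3176498413086), 75.21085357666016) 
scene orange [282.6979 217.5801] 331 z [0.0316 0.0603] rect ((620.5297241210938, -90.02250671386719), (33.36391067504883, 98.08842468261719), 49.43532943725586) 
scene orange [292.3955 237.3013] 531 z [0.0311 0.0602] rect ((634.169921875, -17.64661407470703), (38.361839294433594, 98.1897964477539), 77.68544006347656) 
scene blue [433.5362 335.9166] 16193 z [0.0023 0.0555] rect ((548.9884643554688, 352.02239990234375), (284.25579833984375, 230.74517822265625), 37.77517318725586) [[366.0, 356.0], [507.0, 174.0], [732.0, 348.0], [591.0, 530.0]]
scene yellow [264.4943 146.9393] 1762 z [0.2146 0.2809] rect ((633.982421875, -107.67817687988281), (325.78021240234375, 138.79432678222656), 77.0009994506836) [[530.0, -251.0], [665.0, -282.0], [738.0, 35.0], [603.0, 67.0]]
scene pink [395.7233 232.0333] 600 z [0.0008 0.031 ] rect ((399.94293212890625, 93.18917846679688), (99.9399185180664, 38.878326416015625), 77.89754486083984) 
scene
[... 543 characters left out ...]
.256103515625, 354.72332763671875), (287.6049499511719, 236.84300231933594), 37.87120819091797) [[362.0, 360.0], [507.0, 173.0], [734.0, 350.0], [589.0, 536.0]]
side yellow [341.8743 133.7941] 947 z [0.2206 0.2803] rect ((697.0357666015625, -121.98097229003906), (329.1831359863281, 276.65155029296875), 77.43135070800781) [[526.0, -253.0], [796.0, -313.0], [868.0, 9.0], [598.0, 69.0]]
side pink [262.2725 215.7773] 422 z [0.0031 0.0306] rect ((834.7307739257812, 41.22753143310547), (97.36819458007812, 42.826297760009766), 21.40073013305664) 
side pink [387.6891 281.6511] 579 z [0.0038 0.0307] rect ((396.814697265625, 97.49422454833984), (99.5252914428711, 39.24068069458008), 78.98993682861328)
```

View pics/c1.png

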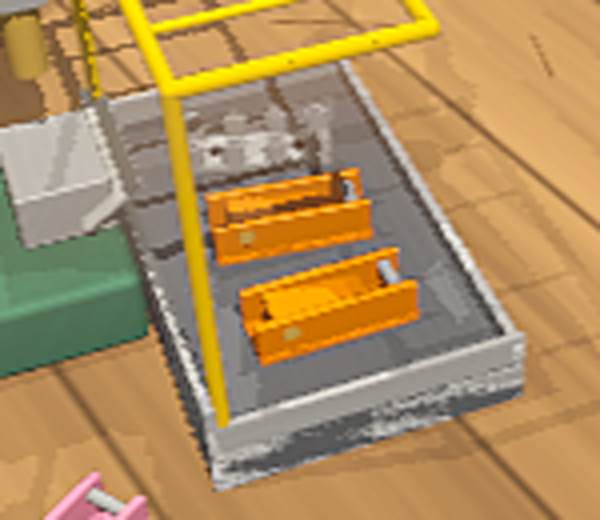

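The crop confirms two upright orange channels with the toothplate in the third place, on the right. Next I check the hand-eye calibration, the obstacles along the way, and a refined fit.

Run:
```python
from h import *
np.set_printoptions(precision=3,suppress=True)
w=snap("wrist"); print(w['hand_eye'],w['fx'])
A=[];O=[]
for n in("scene","side"):
    d=dict(np.load(n+'.npz')); W=cloud(d).reshape(-1,3); ok=np.isfinite(W[:,2]); 
    hsv=cv2.cvtColor(d['color'],cv2.COLOR_RGB2HSV).reshape(-1,3).astype(int)
    m=ok&(hsv[:,0]>=6)&(hsv[:,0]<=18)&(hsv[:,1]>200)&(hsv[:,2]>90)&(W[:,2]>.04)&(W[:,2]<.07)&(W[:,0]>.53)&(W[:,0]<.72)&(W[:,1]>-.16)&(W[:,1]<.05); A.append(W[m])
    if n=="scene": pass
    O.append(W[ok])
for i,P in enumerate(A+[np.vstack(A)]):
    for nm,s in(("A",P[:,1]<-.055-.22*(P[:,0]-.62)),("B",P[:,1]>=-.055-.22*(P[:,0]-.62))):
        r=cv2.minAreaRect((P[s][:,:2]*1000).astype(np.float32)); print(i,nm,s.sum(),r)
O=np.vstack(O)
O=O[(O[:,2]>.08)&(O[:,2]<.4)&(O[:,0]>.15)&(O[:,0]<.62)&(O[:,1]>-.6)&(O[:,1]<.6)]
g,c=np.unique((O[:,:2]//.05).astype(int),axis=0,return_counts=True)
for k,n in zip(g,c):
    if n>5:
        q=O[((O[:,:2]//.05).astype(int)==k).all(1)]; print(k*.05,n,q[:,2].max().round(3),end=' | ')
```

```text
[[ 0.    -0.963 -0.27   0.068]
 [ 1.    -0.     0.001  0.001]
 [-0.001 -0.27   0.963 -0.143]
 [ 0.     0.     0.     1.   ]] 303.1672588657636
0 A 390 ((610.8120727539062, -104.55560302734375), (41.635250091552734, 98.20804595947266), 69.56022644042969)
0 B 419 ((634.3789672851562, -17.794384002685547), (40.007049560546875, 98.77879333496094), 79.56709289550781)
1 A 338 ((609.3387451171875, -100.78638458251953), (42.38813781738281, 100.42964172363281), 69.81332397460938)
1 B 385 ((631.2705078125, -16.20212745666504), (42.12884521484375, 101.89830780029297), 78.03931427001953)
2 A 728 ((609.4906616210938, -102.08104705810547), (44.82200622558594, 102.14578247070312), 69.06175994873047)
2 B 804 ((631.828369140625, -16.909404754638672), (43.28147888183594, 103.28306579589844), 78.03931427001953)
[ 0.15 -0.6 ] 127 0.4 | [ 0.15 -0.55] 116 0.4 | [0.15 0.  ] 1141 0.4 | [0.15 0.05] 2220 0.387 | [0.15 0.1 ] 1658 0.293 | [ 0.2 -0.6] 406 0.4 | [ 0.2  -0.55] 267 0.399 | [0.2 0. ] 1256 0.4 | [0.2  0.05] 3240 0.369 | [0.2 0.1] 1749 0.28 | [ 0.25 -0.6 ] 100 0.399 | [ 0.25 -0.15] 42 0.4 | [ 0.25 -0.1 ] 651 0.4 | [ 0.25 -0.05] 1515 0.4 | [0.25 0.  ] 1914 0.4 | [0.25 0.05] 157 0.349 | [ 0.35 -0.6 ] 37 0.092 | [ 0.35 -0.55] 24 0.092 | [ 0.4 -0.6] 79 0.093 | [ 0.4  -0.55] 85 0.094 | [ 0.45 -0.6 ] 18 0.092 | [ 0.45 -0.55] 20 0.092 | [ 0.5 -0.3] 6 0.281 | [ 0.5  -0.25] 105 0.281 | [ 0.5 -0.2] 46 0.282 | [ 0.55 -0.3 ] 114 0.281 | [ 0.55 -0.25] 79 0.281 | [ 0.55 -0.2 ] 77 0.281 | [ 0.55 -0.15] 168 0.281 | [ 0.55 -0.1 ] 138 0.282 | [ 0.55 -0.05] 135 0.281 | [0.55 0.  ] 102 0.281 | [0.55 0.05] 8 0.279 | [ 0.6 -0.3] 57 0.282 | [ 0.6  -0.25] 34 0.279 | [ 0.6 -0.2] 10 0.278 | [ 0.6  -0.15] 26 0.278 | [ 0.6 -0.1] 42 0.279 | [0.6 0. ] 85 0.28 | [0.6  0.05] 85 0.281 |
```

```bash
python3 -m crank '[{"claw":60,"tx":0.4,"ty":1,"rz":-0.5},{"claw":60,"tx":0.4,"ty":1,"rz":-0.5},{"claw":60,"tx":0.4,"ty":1,"rz":-0.5},{"claw":60,"tx":0.4,"ty":1,"rz":-0.5},{"claw":60,"tx":0.4,"ty":1,"rz":-0.5},{"claw":60,"tx":0.4,"ty":1,"rz":-0.5},{"claw":60,"tx":0.4,"ty":1,"rz":-0.5},{"claw":60,"tx":0.4,"ty":1,"rz":-0.5}]' 60
python3 -m crank '[{"claw":60,"tx":0.5,"ty":1},{"claw":60,"tx":0.5,"ty":1},{"claw":60,"tx":0.5,"ty":1},{"claw":60,"tx":0.5,"ty":1},{"claw":60,"tx":0.5,"ty":1},{"claw":60,"tx":0.5,"ty":1},{"claw":60,"tx":0.5,"ty":1},{"claw":60,"tx":0.5,"ty":1}]'
python3 -m crank '[{"claw":60,"tx":0.7,"ty":1},{"claw":60,"tx":0.7,"ty":1},{"claw":60,"tx":0.7,"ty":1},{"claw":60,"tx":0.7,"ty":1},{"claw":60,"tx":0.7,"ty":1},{"claw":60,"tx":0.7,"ty":1},{"claw":60,"tx":0.7,"ty":1},{"claw":60,"tx":0.7,"ty":0.4}]'
```

```text
validation failed for argument at $[0]...
validation failed for argument at $[0]...
validation failed for argument at $[0]...
```

```bash
python3 -m crank '[{"claw":60,"tx":0.4,"ty":1,"tz":0,"rx":0,"ry":0,"rz":-0.5},{"claw":60,"tx":0.4,"ty":1,"tz":0,"rx":0,"ry":0,"rz":-0.5},{"claw":60,"tx":0.4,"ty":1,"tz":0,"rx":0,"ry":0,"rz":-0.5},{"claw":60,"tx":0.4,"ty":1,"tz":0,"rx":0,"ry":0,"rz":-0.5},{"claw":60,"tx":0.4,"ty":1,"tz":0,"rx":0,"ry":0,"rz":-0.5},{"claw":60,"tx":0.4,"ty":1,"tz":0,"rx":0,"ry":0,"rz":-0.5},{"claw":60,"tx":0.4,"ty":1,"tz":0,"rx":0,"ry":0,"rz":-0.5},{"claw":60,"tx":0.4,"ty":1,"tz":0,"rx":0,"ry":0,"rz":-0.5}]' 60
```

```text
t: 1.15
ee_pos: [0.2997, -0.3843, 0.2312]
tcp_rot: [-3.141, 0.0, -0.202]
wrist_force: [0.2, -0.0, -0.7]
opening: 0.708
```

```bash
python3 -m crank '[{"claw":60,"tx":0.5,"ty":1,"tz":0,"rx":0,"ry":0,"rz":0},{"claw":60,"tx":0.5,"ty":1,"tz":0,"rx":0,"ry":0,"rz":0},{"claw":60,"tx":0.5,"ty":1,"tz":0,"rx":0,"ry":0,"rz":0},{"claw":60,"tx":0.5,"ty":1,"tz":0,"rx":0,"ry":0,"rz":0},{"claw":60,"tx":0.5,"ty":1,"tz":0,"rx":0,"ry":0,"rz":0},{"claw":60,"tx":0.5,"ty":1,"tz":0,"rx":0,"ry":0,"rz":0},{"claw":60,"tx":0.5,"ty":1,"tz":0,"rx":0,"ry":0,"rz":0},{"claw":60,"tx":0.5,"ty":1,"tz":0,"rx":0,"ry":0,"rz":0}]'
python3 -m crank '[{"claw":60,"tx":0.6,"ty":1,"tz":0,"rx":0,"ry":0,"rz":0},{"claw":60,"tx":0.6,"ty":1,"tz":0,"rx":0,"ry":0,"rz":0},{"claw":60,"tx":0.6,"ty":1,"tz":0,"rx":0,"ry":0,"rz":0},{"claw":60,"tx":0.6,"ty":1,"tz":0,"rx":-0.19,"ry":-0.93,"rz":0},{"claw":60,"tx":0.6,"ty":1,"tz":0,"rx":-0.19,"ry":-0.93,"rz":0},{"claw":60,"tx":0.6,"ty":1,"tz":0,"rx":-0.19,"ry":-0.93,"rz":0},{"claw":60,"tx":0.6,"ty":1,"tz":0,"rx":-0.19,"ry":-0.93,"rz":0},{"claw":60,"tx":0.6,"ty":0.4,"tz":0,"rx":-0.19,"ry":-0.93,"rz":0}]'
```

```text
t: 2.15
ee_pos: [0.3997, -0.1843, 0.2313]
tcp_rot: [3.142, 0.0, -0.2]
wrist_force: [0.6, -0.6, 0.2]
opening: 0.701
t: 3.15
ee_pos: [0.5096, -0.0124, 0.2313]
tcp_rot: [3.113, -0.586, -0.201]
wrist_force: [-0.1, -0.3, 1.1]
opening: 0.703
```

```bash
python3 -m crank '[{"claw":60,"tx":0.3,"ty":0,"tz":-1,"rx":0,"ry":0,"rz":0},{"claw":60,"tx":0.3,"ty":0,"tz":-1,"rx":0,"ry":0,"rz":0},{"claw":60,"tx":0.3,"ty":0,"tz":-1,"rx":0,"ry":0,"rz":0},{"claw":60,"tx":0,"ty":0,"tz":0,"rx":0,"ry":0,"rz":0},{"claw":60,"tx":0,"ty":0,"tz":0,"rx":0,"ry":0,"rz":0}]'
cat > fit.py <<'E'
from h import *
def fit(f=None):
    d=snap("wrist",f); W=cloud(d).reshape(-1,3); hsv=cv2.cvtColor(d['color'],cv2.COLOR_RGB2HSV).reshape(-1,3).astype(int)
    m=np.isfinite(W[:,2])&(hsv[:,0]>=5)&(hsv[:,0]<=18)&(hsv[:,1]>190)&(hsv[:,2]>70)&(W[:,2]>.04)&(W[:,2]<.075)&(W[:,0]>.53)&(W[:,0]<.72)&(W[:,1]>-.16)&(W[:,1]<.05)
    P=W[m]
    for nm,s in(("A",P[:,1]<-.058-.22*(P[:,0]-.62)),("B",P[:,1]>=-.058-.22*(P[:,0]-.62))):
        if s.sum()>50: print(nm,s.sum(),cv2.minAreaRect((P[s][:,:2]*1000).astype(np.float32)),np.percentile(P[s][:,2],98))
E
python3 -c "
from fit import *
fit('w1.png'); s=telemetry.observe(); print(s['ee_pos'],s['tcp_rot'],s['qpos'])"
```

```text
t: 3.78
ee_pos: [0.5291, -0.039, 0.1747]
tcp_rot: [3.07, -0.574, -0.147]
wrist_force: [0.1, 0.5, 0.5]
opening: 0.703
[ 0.52905917 -0.03884064  0.17488262] [ 3.07009629 -0.57474358 -0.14647617] [-0.16923661  0.33241816  2.20559512 -1.13463949  0.06522475  2.68548368]
```

View pics/w1.png

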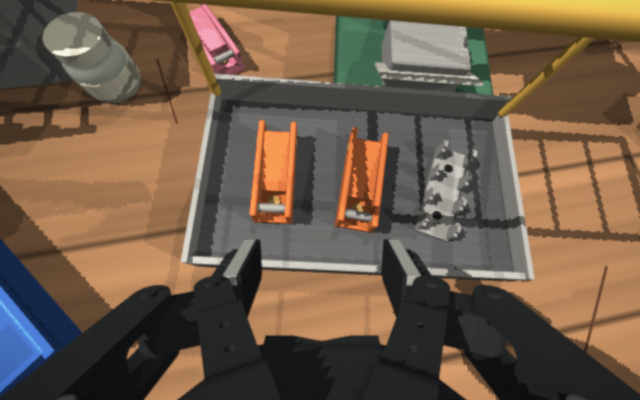

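The wrist view shows B at (275,170), A at (362,180) and the toothplate at (447,195). The guard bar runs along the top edge. The arm is pinned at its q4, q5 and q6 limits here because this standoff is too close in. I'll fit a quick kinematic model so I can plan the lean.

```bash
cat > kin.py <<'E'
from h import *
from scipy.optimize import least_squares
def rot(ax,a): return R.from_rotvec(np.array(ax)*a)
lo=np.array([-3.1,-.84,.05,-1.13,.06,-2.69]);hi=np.array([3.1,2.19,2.79,4.28,2.93,2.69])
def fk(q,p,sg):
    h,a0,a1,a2,e,L=p; s4,s6,c6=sg
    R1=rot([0,0,1],q[0]);R2=R1*rot([0,1,0],q[1]);R3=R2*rot([0,1,0],q[2])
    R4=R3*rot([0,0,1],s4*q[3]);R5=R4*rot([0,1,0],q[4]);R6=R5*rot([0,0,1],s6*q[5]+c6)
    P=R1.apply([a0,0,h])+R2.apply([0,0,a1])+R3.apply([e,0,a2])+R6.apply([0,0,L])
    return P,R6
D=[([-1.31759,.491474,1.559377,0,1.091688,-.105549],[.219442,-.585005,.230806],[-3.14065,0,.358759]),
([-.16923661,.33241816,2.20559512,-1.13463949,.06522475,2.68548368],[.52905917,-.03884064,.17488262],[3.07009629,-.57474358,-.14647617])]
E
cat > t.py <<'E'
from kin import *
import itertools
# orientation convention
for s4,s6 in itertools.product((1,-1),(1,-1)):
  for c6 in (0,np.pi/2,np.pi,-np.pi/2):
    e=[]
    for q,p,r in D:
        Rm=fk(q,[0]*6,(s4,s6,c6))[1]; e.append((Rm.inv()*R.from_euler('xyz',r)).magnitude())
    if max(e)<.3: print(s4,s6,c6,e)
E
python3 t.py
python3 -m crank '[{"claw":60,"tx":0.4,"ty":0,"tz":0.5,"rx":0.2,"ry":0.95,"rz":0},{"claw":60,"tx":0.4,"ty":0,"tz":0.5,"rx":0.1,"ry":0.5,"rz":0},{"claw":60,"tx":0,"ty":0,"tz":0,"rx":0,"ry":0,"rz":0}]'
python3 -c "
from h import *
s=telemetry.observe(); print(*[s[k].tolist() for k in('qpos','ee_pos','tcp_rot')],sep=',')"
```

```text
1 1 1.5707963267948966 [9.978233479495999e-05, 7.341873973248846e-09]
t: 4.2
ee_pos: [0.5409, -0.0542, 0.189]
tcp_rot: [3.019, -0.517, -0.152]
wrist_force: [-0.0, 0.2, 0.4]
opening: 0.702
[-0.16699033986597386, 0.3248093477034377, 2.1237586822761023, -0.5898269156974999, 0.2085469315528142, 2.137185801323318],[0.5409311679131783, -0.05415275741784701, 0.18896486393654277],[3.0186185249868007, -0.5173495388287965, -0.15172676444666444]
```

```bash
cat >> kin.py <<'E'
D.append(([-0.16699033986597386,0.3248093477034377,2.1237586822761023,-0.5898269156974999,0.2085469315528142,2.137185801323318],[0.5409311679131783,-0.05415275741784701,0.18896486393654277],[3.0186185249868007,-0.5173495388287965,-0.15172676444666444]))
SG=(1,1,np.pi/2)
def par():
    f=lambda p:np.concatenate([fk(q,p,SG)[0]-np.array(x) for q,x,r in D]+[1e-5*(p-.3)])
    s=least_squares(f,[.2,0,.5,.4,0,.3]); return s
PAR=par()
def target(lean,yaw,flip=False):  # deg
    M=R.from_euler('z',yaw,degrees=True)*R.from_euler('y',-lean,degrees=True)*R.from_euler('x',180,degrees=True)
    return M*R.from_euler('z',180,degrees=True) if flip else M
def ik(P,M,q0):
    def f(q):
        p,r=fk(q,PAR.x,SG); return np.concatenate([(p-P)*5,(r.inv()*M).as_rotvec()])
    q0=np.clip(q0,lo+.02,hi-.02); s=least_squares(f,q0,bounds=(lo,hi)); return s.x,np.abs(s.fun).max()
E
python3 - <<'E'
from kin import *
np.set_printoptions(precision=3,suppress=True)
print(PAR.x,np.abs(PAR.fun).max())
for nm,c,yaw in(("B",[.633,-.017],-11.5),("A",[.610,-.102],-20.5)):
  f=np.array([np.cos(np.radians(yaw)),np.sin(np.radians(yaw))])
  for flip in(0,1):
   for lean in(30,35,38):
    for back,z in((-6,.04),(0,.10),(60,.12),(60,.16),(90,.16)):
      P=np.r_[np.array(c)-f*back/1000,z]; q,e=ik(P,target(lean,yaw,flip),np.array([-.1,.4,1.9,-.3,.3,-1. if flip else 2.1]))
      print(nm,flip,lean,back,z,q,'err %.3f'%e)
E
```

```text
[ 0.03   0.942 -0.413 -0.176 -0.067 -0.425] 0.06369869457060437
B 0 30 -6 0.04 [-0.071 -0.222  1.669 -0.07   1.175  1.71 ] err 0.000
B 0 30 0 0.1 [-0.07  -0.131  1.97  -0.092  0.785  1.749] err 0.000
B 0 30 60 0.12 [-0.061  0.061  1.938 -0.119  0.627  1.789] err 0.000
B 0 30 60 0.16 [-0.061  0.176  2.134 -0.224  0.32   1.906] err 0.000
B 0 30 90 0.16 [-0.055  0.23   2.031 -0.203  0.369  1.887] err 0.000
B 0 35 -6 0.04 [-0.076 -0.29   1.808 -0.084  1.018  1.717] err 0.000
B 0 35 0 0.1 [-0.075 -0.172  2.13  -0.131  0.58   1.784] err 0.000
B 0 35 60 0.12 [-0.066  0.044  2.121 -0.211  0.377  1.878] err 0.000
B 0 35 60 0.16 [-0.065  0.197  2.306 -1.009  0.089  2.69 ] err 0.015
B 0 35 90 0.16 [-0.061  0.252  2.235 -1.006  0.095  2.69 ] err 0.002
B 0 38 -6 0.04 [-0.078 -0.328  1.893 -0.095  0.919  1.725] err 0.000
B 0 38 0 0.1 [-0.078 -0.185  2.236 -0.18   0.437  1.831] err 0.000
B 0 38 60 0.12 [-0.069  0.053  2.245 -0.417  0.201  2.085] err 0.000
B 0 38 60 0.16 [-0.065  0.184  2.307 -1.01   0.089  2.69 ] err 0.056
B 0 38 90 0.16 [-0.061  0.242  2.236 -1.008  0.094  2.69 ] err 0.045
B 1 30 
[... 2379 characters left out ...]
24 ] err 0.000
A 1 35 -6 0.04 [-0.221 -0.248  1.792 -0.094  0.993 -1.407] err 0.000
A 1 35 0 0.1 [-0.22  -0.128  2.106 -0.148  0.562 -1.332] err 0.000
A 1 35 60 0.12 [-0.21   0.078  2.08  -0.226  0.387 -1.239] err 0.000
A 1 35 60 0.16 [-0.209  0.228  2.275 -1.13   0.093 -0.32 ] err 0.007
A 1 35 90 0.16 [-0.204  0.275  2.183 -0.848  0.118 -0.599] err 0.000
A 1 38 -6 0.04 [-0.224 -0.284  1.88  -0.106  0.889 -1.398] err 0.000
A 1 38 0 0.1 [-0.223 -0.139  2.215 -0.207  0.415 -1.274] err 0.000
A 1 38 60 0.12 [-0.213  0.086  2.202 -0.43   0.215 -1.035] err 0.000
A 1 38 60 0.16 [-0.209  0.216  2.276 -1.13   0.093 -0.321] err 0.049
A 1 38 90 0.16 [-0.205  0.272  2.206 -1.13   0.098 -0.318] err 0.036
```

```bash
python3 - <<'E'
s=open('kin.py').read()
a=s.index("    s=least_squares(f,[.2,0"); b=s.index("PAR=par()")
s=s[:a]+"""    return min((least_squares(f,x0,bounds=([0,-.2,.1,.1,-.2,.05],[.6,.3,1,1,.2,.5])) for x0 in ([.2,0,.5,.4,0,.3],[.4,.1,.45,.45,0,.2],[.15,.0,.4,.4,.1,.25])),key=lambda s:s.cost)
"""+s[b:]
open('kin.py','w').write(s)
E
cat > reach.py <<'E'
from kin import *
np.set_printoptions(precision=3,suppress=True)
print(PAR.x,np.abs(PAR.fun).max())
for nm,c,yaw in(("B",[.633,-.017],-11.5),("A",[.610,-.102],-20.5)):
  f=np.array([np.cos(np.radians(yaw)),np.sin(np.radians(yaw))])
  for lean in(30,34,38):
    for back,z in((-6,.04),(0,.10),(60,.12),(60,.16),(90,.16),(90,.2)):
      P=np.r_[np.array(c)-f*back/1000,z]; q,e=ik(P,target(lean,yaw),np.array([-.1,.4,1.9,-.3,.3,2.1]))
      print(nm,lean,back,z,q,'err %.3f'%e)
E
python3 reach.py
```

```text
[0.146 0.284 0.285 0.234 0.01  0.05 ] 0.06376563859492518
B 30 -6 0.04 [-0.026  0.999  1.655 -0.968  0.06   2.69 ] err 0.068
B 30 0 0.1 [-0.02   0.803  1.761 -0.965  0.109  2.69 ] err 0.001
B 30 60 0.12 [-0.005  0.618  2.007 -0.951  0.084  2.69 ] err 0.052
B 30 60 0.16 [-0.     0.494  2.014 -0.702  0.155  2.441] err 0.000
B 30 90 0.16 [ 0.01   0.426  2.138 -0.94   0.123  2.69 ] err 0.010
B 30 90 0.2 [ 0.011  0.293  2.088 -0.409  0.268  2.151] err 0.000
B 34 -6 0.04 [-0.027  0.996  1.635 -0.973  0.06   2.69 ] err 0.115
B 34 0 0.1 [-0.022  0.798  1.747 -0.973  0.092  2.69 ] err 0.043
B 34 60 0.12 [-0.007  0.607  1.997 -0.958  0.068  2.69 ] err 0.093
B 34 60 0.16 [-0.001  0.488  2.017 -0.957  0.122  2.69 ] err 0.020
B 34 90 0.16 [ 0.008  0.411  2.129 -0.949  0.108  2.69 ] err 0.048
B 34 90 0.2 [ 0.013  0.291  2.104 -0.63   0.202  2.368] err 0.000
B 38 -6 0.04 [-0.027  0.994  1.614 -0.979  0.06   2.69 ] err 0.161
B 38 0 0.1 [-0.025  0.793  1.732 -0.98   0.074  2.69 ] err 0.086
B 38 60 0.12 [-0.009  0.595  1.984 -0.965  0.06   2.69 ] err 0.135
B 38 60 0.16 [-0.004  0.477  2.006 -0.966  0.
[... 651 characters left out ...]
04 -0.958  0.086  2.69 ] err 0.068
A 34 60 0.12 [-0.144  0.572  2.051 -0.941  0.066  2.69 ] err 0.113
A 34 60 0.16 [-0.138  0.45   2.07  -0.94   0.124  2.69 ] err 0.037
A 34 90 0.16 [-0.128  0.37   2.181 -0.931  0.112  2.69 ] err 0.063
A 34 90 0.2 [-0.121  0.252  2.162 -0.735  0.197  2.494] err 0.000
A 38 -6 0.04 [-0.167  0.966  1.671 -0.963  0.06   2.69 ] err 0.191
A 38 0 0.1 [-0.165  0.761  1.79  -0.965  0.069  2.69 ] err 0.111
A 38 60 0.12 [-0.146  0.558  2.04  -0.948  0.06   2.69 ] err 0.155
A 38 60 0.16 [-0.141  0.437  2.06  -0.95   0.109  2.69 ] err 0.077
A 38 90 0.16 [-0.131  0.353  2.173 -0.94   0.098  2.69 ] err 0.101
A 38 90 0.2 [-0.122  0.243  2.166 -0.939  0.166  2.69 ] err 0.018
```

```bash
python3 - <<'E'
s=open('kin.py').read()
s=s.replace("h,a0,a1,a2,e,L=p","h,d1,a1,a2,d2,L=p").replace("R1.apply([a0,0,h])","R1.apply([0,d1,h])").replace("R3.apply([e,0,a2])","R3.apply([0,0,a2])+R4.apply([0,d2,0])").replace("[0]-np.array(x) for q,x,r in D]+[1e-5*(p-.3)]","[0]-np.array(x) for q,x,r in D]+[1e-4*(p-.3)]").replace("bounds=([0,-.2,.1,.1,-.2,.05],[.6,.3,1,1,.2,.5])","bounds=([0,-.3,.1,.1,-.3,.05],[.6,.3,1,1,.3,.7])")
open('kin.py','w').write(s)
E
python3 reach.py
```

```text
[0.06  0.061 0.634 0.363 0.004 0.22 ] 0.0025119989504092805
B 30 -6 0.04 [-0.108  0.645  2.018 -1.039  0.06   2.69 ] err 0.073
B 30 0 0.1 [-0.111  0.55   2.032 -0.873  0.06   2.521] err 0.001
B 30 60 0.12 [-0.098  0.463  2.142 -1.031  0.06   2.69 ] err 0.015
B 30 60 0.16 [-0.103  0.401  2.104 -0.403  0.125  2.056] err 0.000
B 30 90 0.16 [-0.095  0.369  2.17  -0.577  0.097  2.237] err 0.000
B 30 90 0.2 [-0.096  0.31   2.109 -0.255  0.208  1.911] err 0.000
B 34 -6 0.04 [-0.108  0.641  2.013 -1.041  0.06   2.69 ] err 0.134
B 34 0 0.1 [-0.108  0.547  2.029 -1.042  0.06   2.69 ] err 0.056
B 34 60 0.12 [-0.098  0.458  2.137 -1.034  0.06   2.69 ] err 0.075
B 34 60 0.16 [-0.099  0.399  2.132 -1.035  0.061  2.69 ] err 0.011
B 34 90 0.16 [-0.093  0.366  2.184 -1.031  0.06   2.69 ] err 0.031
B 34 90 0.2 [-0.092  0.306  2.147 -0.559  0.115  2.217] err 0.000
B 38 -6 0.04 [-0.108  0.637  2.008 -1.043  0.06   2.69 ] err 0.194
B 38 0 0.1 [-0.108  0.543  2.024 -1.045  0.06   2.69 ] err 0.117
B 38 60 0.12 [-0.098  0.452  2.132 -1.037  0.06   2.69 ] err 0.134
B 38 60 0.16 [-0.099  0.394  2.127 -1.038  
[... 653 characters left out ...]
57 -1.029  0.06   2.69 ] err 0.069
A 34 60 0.12 [-0.238  0.442  2.163 -1.019  0.06   2.69 ] err 0.086
A 34 60 0.16 [-0.236  0.383  2.156 -1.019  0.067  2.69 ] err 0.023
A 34 90 0.16 [-0.232  0.349  2.21  -1.015  0.06   2.69 ] err 0.040
A 34 90 0.2 [-0.223  0.29   2.176 -0.716  0.115  2.396] err 0.000
A 38 -6 0.04 [-0.249  0.624  2.035 -1.03   0.06   2.69 ] err 0.209
A 38 0 0.1 [-0.249  0.528  2.051 -1.032  0.06   2.69 ] err 0.130
A 38 60 0.12 [-0.238  0.437  2.158 -1.022  0.06   2.69 ] err 0.146
A 38 60 0.16 [-0.239  0.377  2.153 -1.024  0.06   2.69 ] err 0.081
A 38 90 0.16 [-0.232  0.343  2.205 -1.019  0.06   2.69 ] err 0.099
A 38 90 0.2 [-0.227  0.285  2.19  -1.017  0.075  2.69 ] err 0.034
```

The model now fits to about 2.5 mm. It shows the lean needs the other wrist branch, q4 near π, which is within range. I'll check reach in that branch and plan a flip that goes around the wrist singularity.

```bash
cat > reach2.py <<'E'
from kin import *
np.set_printoptions(precision=3,suppress=True)
for nm,c,yaw in(("B",[.633,-.017],-11.5),("A",[.610,-.102],-20.5),("T",[.549,.353],37.7)):
  f=np.array([np.cos(np.radians(yaw)),np.sin(np.radians(yaw))])
  for lean in(34,38):
    for back,z in((-6,.04),(60,.12),(90,.16),(90,.2)):
      P=np.r_[np.array(c)-f*back/1000,z]; q,e=ik(P,target(lean,yaw),np.array([.5 if nm=="T" else -.1,.4,2.1,3.1,.3,-1.4]))
      print(nm,lean,back,z,q,'err %.3f'%e)
E
python3 reach2.py
python3 - <<'E'
from kin import *
np.set_printoptions(precision=2,suppress=True)
q0=np.array(D[2][0]); q0p,q0r=fk(q0,PAR.x,SG)
s=q0[3]+q0[5]
pts=[q0]
for i,q4 in enumerate(np.linspace(.2,3.0,9)):
    pts.append(np.array([-.16,.24,2.35,q4,.22,s-q4]))
p0,r0=np.array(D[2][1]),q0r
for q in pts[1:]:
    p,r=fk(q,PAR.x,SG); dv=(r*r0.inv()).as_rotvec(degrees=True)/8
    z=r.as_matrix()[:,2]
    print(q,'tcp',p*1000,'lean',np.degrees(np.arccos(-z[2])).round(1),'az',np.degrees(np.arctan2(z[1],z[0])).round(1),'dT',(p-p0)/.025,'dR',dv); p0,r0=p,r
E
```

```text
B 34 -6 0.04 [-0.097  0.656  2.122  3.394  0.234 -1.73 ] err 0.000
B 34 60 0.12 [-0.083  0.467  2.198  3.671  0.131 -1.999] err 0.000
B 34 90 0.16 [-0.08   0.37   2.208  4.28   0.073 -2.608] err 0.003
B 34 90 0.2 [-0.086  0.312  2.196  4.28   0.06  -2.617] err 0.067
B 38 -6 0.04 [-0.094  0.665  2.162  3.333  0.351 -1.667] err 0.000
B 38 60 0.12 [-0.078  0.473  2.241  3.459  0.243 -1.782] err 0.000
B 38 90 0.16 [-0.07   0.373  2.252  3.657  0.163 -1.977] err 0.000
B 38 90 0.2 [-0.079  0.307  2.194  4.28   0.077 -2.613] err 0.013
A 34 -6 0.04 [-0.234  0.647  2.159  3.411  0.263 -1.728] err 0.000
A 34 60 0.12 [-0.216  0.455  2.231  3.681  0.155 -1.987] err 0.000
A 34 90 0.16 [-0.21   0.356  2.237  4.27   0.091 -2.575] err 0.000
A 34 90 0.2 [-0.224  0.294  2.222  4.28   0.06  -2.601] err 0.058
A 38 -6 0.04 [-0.23   0.656  2.199  3.354  0.381 -1.667] err 0.000
A 38 60 0.12 [-0.211  0.461  2.274  3.49   0.267 -1.791] err 0.000
A 38 90 0.16 [-0.201  0.36   2.282  3.694  0.185 -1.991] err 0.000
A 38 90 0.2 [-0.209  0.291  2.222  4.28   0.096 -2.591] err 0.010
T 34 -6 0.04 [ 0.446  0.668  2.0
[... 942 characters left out ...]
 29.9 az 15.4 dT [0.56 0.18 0.32] dR [ 0.17 -0.51  0.09]
[-0.16  0.24  2.35  1.6   0.22 -0.05] tcp [470.08  34.14 186.51] lean 34.1 az 13.7 dT [ 0.57 -0.05  0.35] dR [ 0.01 -0.55 -0.01]
[-0.16  0.24  2.35  1.95  0.22 -0.4 ] tcp [482.84  27.15 194.94] lean 37.9 az 10.1 dT [ 0.51 -0.28  0.34] dR [-0.15 -0.52 -0.11]
[-0.16  0.24  2.35  2.3   0.22 -0.75] tcp [492.55  15.35 201.99] lean 41.0 az 5.2 dT [ 0.39 -0.47  0.28] dR [-0.28 -0.42 -0.2 ]
[-0.16  0.24  2.35  2.65  0.22 -1.1 ] tcp [498.01   0.19 206.8 ] lean 43.1 az -0.5 dT [ 0.22 -0.61  0.19] dR [-0.38 -0.28 -0.27]
[-0.16  0.24  2.35  3.    0.22 -1.45] tcp [498.58 -16.51 208.79] lean 44.1 az -6.6 dT [ 0.02 -0.67  0.08] dR [-0.43 -0.1  -0.32]
```

```bash
python3 -m crank '[{"claw":60,"tx":-0.96,"ty":0.5,"tz":-0.24,"rx":0.24,"ry":0.23,"rz":0.12},{"claw":60,"tx":-0.96,"ty":0.5,"tz":-0.24,"rx":0.24,"ry":0.23,"rz":0.12},{"claw":60,"tx":-0.96,"ty":0.5,"tz":-0.24,"rx":0.24,"ry":0.23,"rz":0.12},{"claw":60,"tx":-0.96,"ty":0.5,"tz":-0.24,"rx":0.24,"ry":0.23,"rz":0.12},{"claw":60,"tx":-0.96,"ty":0.5,"tz":-0.24,"rx":0.24,"ry":0.23,"rz":0.12},{"claw":60,"tx":0,"ty":0,"tz":0,"rx":0,"ry":0,"rz":0}]'
python3 -c "
from h import *
s=telemetry.observe(); print(*[s[k].tolist() for k in('qpos','ee_pos','tcp_rot')],sep=',')"
```

```text
t: 4.95
ee_pos: [0.4186, 0.008, 0.1574]
tcp_rot: [-3.11, -0.33, -0.133]
wrist_force: [0.7, 0.6, -0.3]
opening: 0.704
[-0.16508291763342642, 0.24196728642619786, 2.321165679405546, 0.16903245555120644, 0.25288094001318434, 1.3763159276930552],[0.41861336422486367, 0.007957049921219738, 0.15741292140994378],[-3.1099950684433755, -0.33016630863316987, -0.13262995740890648]
```

The joints match the model. Now the flip.

```bash
python3 -m crank '[{"claw":60,"tx":0.35,"ty":0.55,"tz":0.16,"rx":0.42,"ry":-0.27,"rz":0.22},{"claw":60,"tx":0.49,"ty":0.39,"tz":0.26,"rx":0.32,"ry":-0.42,"rz":0.16},{"claw":60,"tx":0.56,"ty":0.18,"tz":0.32,"rx":0.17,"ry":-0.51,"rz":0.09},{"claw":60,"tx":0.57,"ty":-0.05,"tz":0.35,"rx":0.01,"ry":-0.55,"rz":-0.01},{"claw":60,"tx":0.51,"ty":-0.28,"tz":0.34,"rx":-0.15,"ry":-0.52,"rz":-0.11},{"claw":60,"tx":0.39,"ty":-0.47,"tz":0.28,"rx":-0.28,"ry":-0.42,"rz":-0.2},{"claw":60,"tx":0.22,"ty":-0.61,"tz":0.19,"rx":-0.38,"ry":-0.28,"rz":-0.27},{"claw":60,"tx":0,"ty":0,"tz":0,"rx":0,"ry":0,"rz":0}]'
cat > plan.py <<'E'
from kin import *
import sys
# plan.py x y z lean yaw : delta from the measured pose in row units, plus IK check
np.set_printoptions(precision=3,suppress=True)
s=telemetry.observe(); x,y,z,lean,yaw=map(float,sys.argv[1:6])
M0=R.from_euler('xyz',s['tcp_rot']); M=target(lean,yaw); t=M0.as_matrix()[:,2]; tx=M0.as_matrix()[:,1]
print('now',s['ee_pos'],'lean %.1f az %.1f fingers_yaw %.1f tilt %.1f'%(np.degrees(np.arccos(-t[2])),np.degrees(np.arctan2(t[1],t[0])),np.degrees(np.arctan2(tx[0],-tx[1])),np.degrees(np.arcsin(tx[2]))),'q',s['qpos'],'F',s['wrist_force'])
print('dT',(np.array([x,y,z])-s['ee_pos'])/.025,'dR',(M*M0.inv()).as_rotvec(degrees=True)/8)
q,e=ik(np.array([x,y,z]),M,s['qpos']); print('q',q,'err %.3f'%e)
E
python3 plan.py .545 .001 .155 38 -11.5
```

```text
t: 5.95
ee_pos: [0.4819, 0.0112, 0.1946]
tcp_rot: [-3.022, -0.649, -0.146]
wrist_force: [0.6, -0.9, -0.6]
opening: 0.7
now [0.482 0.011 0.195] lean 37.7 az 2.9 fingers_yaw -4.2 tilt -5.5 q [-0.193  0.235  2.344  2.071  0.169 -0.544] F [ 0.579 -0.853 -0.621]
dT [ 2.524 -0.409 -1.585] dR [-0.688  0.014 -0.914]
q [-0.07   0.383  2.259  3.612  0.178 -1.931] err 0.000
```

```bash
python3 -m crank '[{"claw":60,"tx":0.63,"ty":-0.1,"tz":-0.4,"rx":-0.17,"ry":0,"rz":-0.23},{"claw":60,"tx":0.63,"ty":-0.1,"tz":-0.4,"rx":-0.17,"ry":0,"rz":-0.23},{"claw":60,"tx":0.63,"ty":-0.1,"tz":-0.4,"rx":-0.17,"ry":0,"rz":-0.23},{"claw":60,"tx":0.63,"ty":-0.1,"tz":-0.4,"rx":-0.17,"ry":0,"rz":-0.23},{"claw":60,"tx":0,"ty":0,"tz":0,"rx":0,"ry":0,"rz":0},{"claw":60,"tx":0,"ty":0,"tz":0,"rx":0,"ry":0,"rz":0}]'
python3 -c "
from fit import *
fit('w2.png')"
python3 plan.py .545 .001 .155 38 -11.5
```

```text
t: 6.7
ee_pos: [0.5287, 0.0047, 0.168]
tcp_rot: [-3.101, -0.669, -0.186]
wrist_force: [0.3, -0.0, 0.7]
opening: 0.701
now [0.529 0.004 0.168] lean 38.4 az -6.9 fingers_yaw -9.2 tilt -1.8 q [-0.115  0.352  2.278  3.168  0.159 -1.54 ] F [-0.195 -0.335 -0.02 ]
dT [ 0.652 -0.139 -0.525] dR [-0.214  0.089 -0.284]
q [-0.07   0.383  2.259  3.612  0.178 -1.931] err 0.000
```

View pics/w2.png

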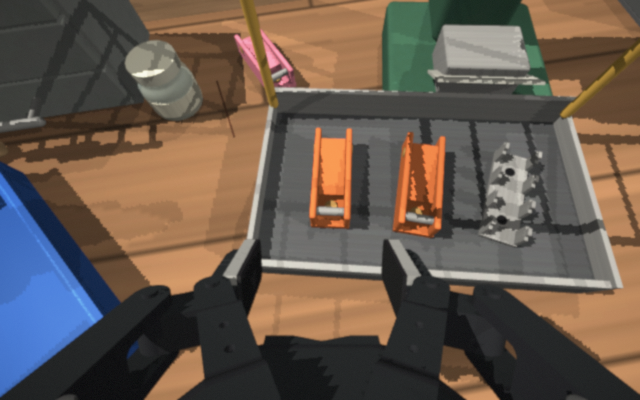

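B at (332,178) and A at (420,185) are in view and the gripper is roughly lined up with B. The depth fit printed nothing, so I check why.

Run:
```python
from h import *
d=snap("wrist"); W=cloud(d); hsv=cv2.cvtColor(d['color'],cv2.COLOR_RGB2HSV)
for u,v in((316,180),(350,180),(332,160),(404,180),(380,200),(420,250)): print(u,v,d['color'][v,u],hsv[v,u],d['range_z'][v,u],W[v,u].round(4))
T=np.array(d['pose'])
m=((hsv[...,0]>=5)&(hsv[...,0]<=17)&(hsv[...,1]>200)&(hsv[...,2]>110)).astype(np.uint8)
k,l,st,c=cv2.connectedComponentsWithStats(cv2.morphologyEx(m,cv2.MORPH_OPEN,np.ones((3,3))))
for i in range(1,k):
    if st[i,4]<300: continue
    v,u=np.where(l==i); r=np.stack([(u-d['cx'])/d['fx'],(v-d['cy'])/d['fy'],0*u+1],-1)@T[:3,:3].T
    P=T[:3,3]+r*((.06-T[2,3])/r[:,2])[:,None]
    print(st[i],c[i],cv2.minAreaRect((P[:,:2]*1000).astype(np.float32)))
```

```text
316 180 [207 109  59] [ 10 182 207] 0.29431388 [ 0.6241 -0.0034  0.0583]
350 180 [170  93  55] [ 10 173 170] 0.2924545 [ 0.618  -0.0357  0.059 ]
332 160 [249 155  84] [ 13 169 249] 0.30503482 [ 0.6446 -0.0228  0.056 ]
404 180 [241 136  73] [ 11 178 241] 0.2900315 [ 0.6087 -0.0864  0.0596]
380 200 [97 97 95] [30  5 97] 0.31428757 [ 0.6035 -0.0661  0.0303]
420 250 [110 109 109] [  0   2 110] 0.2923396 [ 0.5458 -0.0915  0.0309]
```

```bash
sed -i 's/hsv\[:,1\]>190/hsv[:,1]>140/; s/W\[:,2\]>.04)/W[:,2]>.052)/' fit.py; python3 -c "
from fit import *
fit()"
```

```text
A 2698 ((607.8972778320312, -104.3166275024414), (38.70104217529297, 98.85216522216797), 70.13001251220703) 0.0611635115597286
B 2375 ((631.0252685546875, -19.300453186035156), (39.325870513916016, 99.92935943603516), 77.30165100097656) 0.061140135261136964
```

```bash
python3 plan.py .547 -.0005 .157 38 -12.7; python3 plan.py .637 -.0205 .039 38 -12.7|tail -2
```

```text
now [0.529 0.004 0.168] lean 38.5 az -7.0 fingers_yaw -9.3 tilt -1.8 q [-0.115  0.352  2.278  3.172  0.159 -1.544] F [-0.057  0.452  0.44 ]
dT [ 0.729 -0.19  -0.45 ] dR [-0.21   0.094 -0.428]
q [-0.067  0.382  2.249  3.721  0.174 -2.021] err 0.000
dT [ 4.329 -0.99  -5.17 ] dR [-0.21   0.094 -0.428]
q [-0.094  0.666  2.166  3.368  0.357 -1.683] err 0.000
```

```bash
python3 -m crank '[{"claw":60,"tx":0.37,"ty":-0.1,"tz":-0.22,"rx":-0.1,"ry":0.05,"rz":-0.22},{"claw":60,"tx":0.36,"ty":-0.09,"tz":-0.23,"rx":-0.11,"ry":0.05,"rz":-0.21},{"claw":60,"tx":0.72,"ty":-0.16,"tz":-0.94,"rx":0,"ry":0,"rz":0},{"claw":60,"tx":0.72,"ty":-0.16,"tz":-0.94,"rx":0,"ry":0,"rz":0},{"claw":60,"tx":0.72,"ty":-0.16,"tz":-0.94,"rx":0,"ry":0,"rz":0},{"claw":60,"tx":0,"ty":0,"tz":0,"rx":0,"ry":0,"rz":0},{"claw":60,"tx":0,"ty":0,"tz":0,"rx":0,"ry":0,"rz":0}]'
python3 plan.py .637 -.0205 .039 38 -12.7; python3 -c "
from fit import *
fit('w3.png')"
```

```text
t: 7.72
ee_pos: [0.6006, -0.0124, 0.0868]
tcp_rot: [3.141, -0.662, -0.222]
wrist_force: [0.2, -1.2, 0.0]
opening: 0.704
now [ 0.601 -0.012  0.087] lean 37.9 az -12.8 fingers_yaw -12.7 tilt 0.0 q [-0.098  0.59   2.16   3.425  0.277 -1.746] F [ 0.196 -1.172  0.048]
dT [ 1.454 -0.322 -1.912] dR [-0.    -0.009  0.006]
q [-0.094  0.666  2.166  3.368  0.357 -1.683] err 0.000
A 6102 ((613.1824951171875, -106.02357482910156), (38.97096252441406, 89.37218475341797), 70.31208038330078) 0.06098240762981825
B 5783 ((630.949951171875, -19.896728515625), (38.5125732421875, 99.43929290771484), 77.59264373779297) 0.06100583236342185
```

View pics/w3.png

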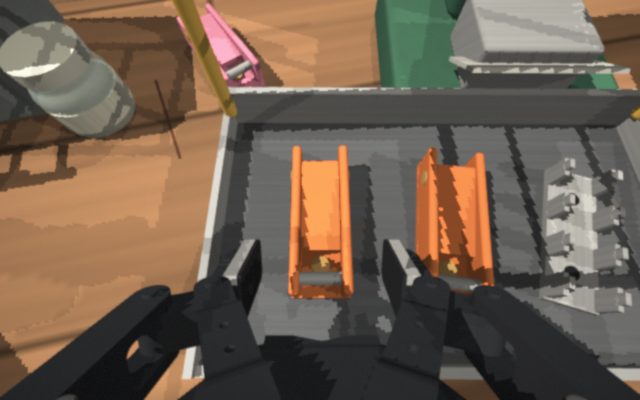

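The fingers straddle B, which sits at (321,220), with clear space to A. Moving in and gripping.

```bash
python3 -m crank '[{"claw":60,"tx":0.48,"ty":-0.11,"tz":-0.63,"rx":0,"ry":0,"rz":0},{"claw":60,"tx":0.48,"ty":-0.11,"tz":-0.63,"rx":0,"ry":0,"rz":0},{"claw":60,"tx":0.48,"ty":-0.11,"tz":-0.63,"rx":0,"ry":0,"rz":0},{"claw":60,"tx":0,"ty":0,"tz":0,"rx":0,"ry":0,"rz":0},{"claw":40,"tx":0,"ty":0,"tz":0,"rx":0,"ry":0,"rz":0},{"claw":30,"tx":0,"ty":0,"tz":0,"rx":0,"ry":0,"rz":0},{"claw":30,"tx":0,"ty":0,"tz":0,"rx":0,"ry":0,"rz":0},{"claw":30,"tx":0,"ty":0,"tz":0,"rx":0,"ry":0,"rz":0}]' 50
python3 -m crank '[{"claw":30,"tx":0,"ty":0,"tz":0,"rx":0,"ry":0,"rz":0},{"claw":30,"tx":0,"ty":0,"tz":0,"rx":0,"ry":0,"rz":0},{"claw":30,"tx":0,"ty":0,"tz":0.3,"rx":0,"ry":0,"rz":0},{"claw":30,"tx":0,"ty":0,"tz":0.3,"rx":0,"ry":0,"rz":0},{"claw":30,"tx":0,"ty":0,"tz":0.2,"rx":0,"ry":0,"rz":0},{"claw":30,"tx":0,"ty":0,"tz":0,"rx":0,"ry":0,"rz":0}]'
```

```text
t: 8.78
ee_pos: [0.6369, -0.0206, 0.0402]
tcp_rot: [3.141, -0.663, -0.222]
wrist_force: [-5.6, 1.2, 8.3]
opening: 0.432
t: 9.52
ee_pos: [0.6374, -0.0208, 0.0595]
tcp_rot: [3.141, -0.663, -0.223]
wrist_force: [0.6, -0.1, -1.4]
opening: 0.438
```

```bash
python3 -m crank '[{"claw":30,"tx":-0.5,"ty":0.11,"tz":0.65,"rx":0,"ry":0,"rz":0},{"claw":30,"tx":-0.72,"ty":0.16,"tz":0.94,"rx":0,"ry":0,"rz":0},{"claw":30,"tx":-0.72,"ty":0.16,"tz":0.94,"rx":0,"ry":0,"rz":0},{"claw":30,"tx":-0.72,"ty":0.16,"tz":0.94,"rx":0,"ry":0,"rz":0},{"claw":30,"tx":-0.72,"ty":0.16,"tz":0.3,"rx":0,"ry":0,"rz":0},{"claw":30,"tx":0,"ty":0,"tz":0,"rx":0,"ry":0,"rz":0},{"claw":30,"tx":0,"ty":0,"tz":0,"rx":0,"ry":0,"rz":0}]'
cat > path.py <<'E'
from kin import *
import sys
np.set_printoptions(precision=2,suppress=True)
s=telemetry.observe(); x,y,z,lean,yaw,n=map(float,sys.argv[1:7]); n=int(n)
M0=R.from_euler('xyz',s['tcp_rot']); M=target(lean,yaw); rv=(M*M0.inv()).as_rotvec(); p0=s['ee_pos']; d=np.array([x,y,z])-p0
print('now',p0,s['tcp_rot'],'per row T',d/n/.025,'R',np.degrees(rv)/8/n,'open',s['opening'])
q=s['qpos']
for i in range(n):
    a=(i+1)/n; qn,e=ik(p0+a*d,R.from_rotvec(rv*a)*M0,q); print(i,qn,'err %.3f dq %.2f'%(e,np.abs(qn-q).max())); q=qn
E
python3 path.py .537 .404 .12 38 37.7 18
```

```text
t: 10.4
ee_pos: [0.5532, -0.0022, 0.1526]
tcp_rot: [3.141, -0.662, -0.222]
wrist_force: [-0.4, 0.1, -1.2]
opening: 0.437
now [ 0.55 -0.    0.15] [ 3.14 -0.66 -0.22] per row T [-0.04  0.9  -0.07] R [ 0.   -0.    0.35] open 0.4369725488439283
0 [-0.03  0.4   2.25  3.65  0.18 -1.96] err 0.000 dq 0.05
1 [ 0.01  0.4   2.25  3.6   0.18 -1.92] err 0.000 dq 0.05
2 [ 0.05  0.41  2.25  3.56  0.19 -1.88] err 0.000 dq 0.04
3 [ 0.08  0.41  2.25  3.52  0.19 -1.85] err 0.000 dq 0.04
4 [ 0.12  0.42  2.24  3.48  0.19 -1.82] err 0.000 dq 0.04
5 [ 0.16  0.42  2.24  3.44  0.19 -1.79] err 0.000 dq 0.04
6 [ 0.2   0.43  2.23  3.4   0.19 -1.76] err 0.000 dq 0.04
7 [ 0.23  0.44  2.22  3.36  0.18 -1.73] err 0.000 dq 0.04
8 [ 0.27  0.45  2.21  3.32  0.18 -1.7 ] err 0.000 dq 0.04
9 [ 0.3   0.46  2.19  3.27  0.17 -1.67] err 0.000 dq 0.05
10 [ 0.34  0.47  2.18  3.21  0.17 -1.63] err 0.000 dq 0.05
11 [ 0.37  0.48  2.16  3.15  0.16 -1.58] err 0.000 dq 0.06
12 [ 0.4   0.49  2.14  3.08  0.15 -1.52] err 0.000 dq 0.07
13 [ 0.43  0.5   2.12  2.99  0.14 -1.45] err 0.000 dq 0.09
14 [ 0.46  0.52  2.1   2.89  0.14 -1.37] err 0.000 dq 0.10
15 [ 0.48  0.53  2.07  2.77  0.13 -1.26] err 0.000 dq 0.12
16 [ 0.51  0.54  2.04  2.62  0.12 -1.13] err 0.000 dq 0.15
17 [ 0.53  0.56  2.02  2.45  0.12 -0.98] err 0.000 dq 0.17
```

```bash
python3 -m crank '[{"claw":30,"tx":-0.04,"ty":0.9,"tz":-0.07,"rx":0,"ry":0,"rz":0.35},{"claw":30,"tx":-0.04,"ty":0.9,"tz":-0.07,"rx":0,"ry":0,"rz":0.35},{"claw":30,"tx":-0.04,"ty":0.9,"tz":-0.07,"rx":0,"ry":0,"rz":0.35},{"claw":30,"tx":-0.04,"ty":0.9,"tz":-0.07,"rx":0,"ry":0,"rz":0.35},{"claw":30,"tx":-0.04,"ty":0.9,"tz":-0.07,"rx":0,"ry":0,"rz":0.35},{"claw":30,"tx":-0.04,"ty":0.9,"tz":-0.07,"rx":0,"ry":0,"rz":0.35},{"claw":30,"tx":-0.04,"ty":0.9,"tz":-0.07,"rx":0,"ry":0,"rz":0.35},{"claw":30,"tx":-0.04,"ty":0.9,"tz":-0.07,"rx":0,"ry":0,"rz":0.35}]'
python3 -m crank '[{"claw":30,"tx":-0.04,"ty":0.9,"tz":-0.07,"rx":0,"ry":0,"rz":0.35},{"claw":30,"tx":-0.04,"ty":0.9,"tz":-0.07,"rx":0,"ry":0,"rz":0.35},{"claw":30,"tx":-0.04,"ty":0.9,"tz":-0.07,"rx":0,"ry":0,"rz":0.35},{"claw":30,"tx":-0.04,"ty":0.9,"tz":-0.07,"rx":0,"ry":0,"rz":0.35},{"claw":30,"tx":-0.04,"ty":0.9,"tz":-0.07,"rx":0,"ry":0,"rz":0.35},{"claw":30,"tx":-0.04,"ty":0.9,"tz":-0.07,"rx":0,"ry":0,"rz":0.35},{"claw":30,"tx":-0.04,"ty":0.9,"tz":-0.07,"rx":0,"ry":0,"rz":0.35},{"claw":30,"tx":-0.04,"ty":0.9,"tz":-0.07,"rx":0,"ry":0,"rz":0.35}]'
python3 -m crank '[{"claw":30,"tx":-0.04,"ty":0.9,"tz":-0.07,"rx":0,"ry":0,"rz":0.35},{"claw":30,"tx":-0.04,"ty":0.9,"tz":-0.07,"rx":0,"ry":0,"rz":0.35},{"claw":30,"tx":0,"ty":0,"tz":0,"rx":0,"ry":0,"rz":0},{"claw":30,"tx":0,"ty":0,"tz":0,"rx":0,"ry":0,"rz":0}]'
python3 plan.py .537 .404 .12 38 37.7
python3 - <<'E'
from h import *
snap("wrist","w4.png"); snap("side","d2.png")
a=cv2.imread('pics/w4.png');b=cv2.imread('pics/d2.png')
cv2.imwrite('pics/m4.png',cv2.resize(np.vstack([a[:,:],b[:,:]]),(480,600)))
E
```

```text
t: 11.4
ee_pos: [0.5452, 0.1787, 0.1381]
tcp_rot: [3.141, -0.661, 0.17]
wrist_force: [-0.5, -0.1, -0.6]
opening: 0.435
t: 12.4
ee_pos: [0.5371, 0.3587, 0.1238]
tcp_rot: [3.141, -0.661, 0.561]
wrist_force: [-0.4, -0.0, -0.9]
opening: 0.432
t: 12.9
ee_pos: [0.5348, 0.4024, 0.1208]
tcp_rot: [3.141, -0.661, 0.656]
wrist_force: [-0.7, 0.3, -0.5]
opening: 0.436
now [0.535 0.402 0.121] lean 37.9 az 37.6 fingers_yaw 37.6 tilt 0.0 q [ 0.513  0.574  1.986  2.275  0.115 -0.82 ] F [-0.743  0.287 -0.498]
dT [ 0.089  0.064 -0.033] dR [ 0.011 -0.013  0.016]
q [ 0.535  0.557  2.016  2.445  0.118 -0.975] err 0.000
```

View pics/m4.png

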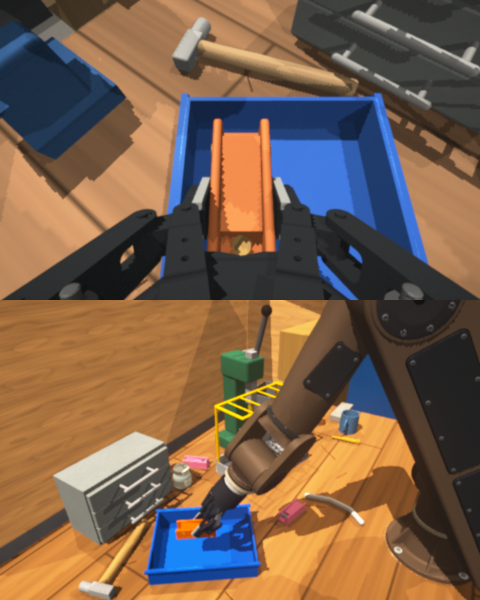

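B is held level above the left half of the tote. I shift slightly inward and lower it.

```bash
python3 -m crank '[{"claw":30,"tx":0.15,"ty":-0.1,"tz":-0.6,"rx":0,"ry":0,"rz":0},{"claw":30,"tx":0.15,"ty":-0.1,"tz":-0.8,"rx":0,"ry":0,"rz":0},{"claw":30,"tx":0,"ty":0,"tz":-0.8,"rx":0,"ry":0,"rz":0},{"claw":30,"tx":0,"ty":0,"tz":-0.8,"rx":0,"ry":0,"rz":0},{"claw":30,"tx":0,"ty":0,"tz":-0.5,"rx":0,"ry":0,"rz":0},{"claw":30,"tx":0,"ty":0,"tz":-0.3,"rx":0,"ry":0,"rz":0},{"claw":30,"tx":0,"ty":0,"tz":0,"rx":0,"ry":0,"rz":0},{"claw":30,"tx":0,"ty":0,"tz":0,"rx":0,"ry":0,"rz":0}]'
python3 plan.py .542 .3975 .0155 38 37.7
```

```text
t: 14.0
ee_pos: [0.5425, 0.3981, 0.0273]
tcp_rot: [3.141, -0.663, 0.657]
wrist_force: [0.4, 0.2, -1.0]
opening: 0.437
now [0.542 0.398 0.027] lean 38.0 az 37.6 fingers_yaw 37.6 tilt 0.0 q [ 0.498  0.749  2.014  2.801  0.294 -1.369] F [ 0.427  0.208 -0.975]
dT [-0.019 -0.022 -0.472] dR [0.004 0.001 0.008]
q [ 0.521  0.726  2.103  2.898  0.356 -1.45 ] err 0.000
```

```bash
python3 -m crank '[{"claw":30,"tx":0,"ty":0,"tz":-0.15,"rx":0,"ry":0,"rz":0},{"claw":30,"tx":0,"ty":0,"tz":-0.15,"rx":0,"ry":0,"rz":0},{"claw":30,"tx":0,"ty":0,"tz":-0.1,"rx":0,"ry":0,"rz":0},{"claw":30,"tx":0,"ty":0,"tz":0,"rx":0,"ry":0,"rz":0},{"claw":30,"tx":0,"ty":0,"tz":0,"rx":0,"ry":0,"rz":0}]'
```

```text
t: 14.62
ee_pos: [0.5423, 0.3979, 0.0166]
tcp_rot: [3.141, -0.662, 0.657]
wrist_force: [0.9, -0.2, -0.5]
opening: 0.434
```

```bash
python3 -m crank '[{"claw":30,"tx":0,"ty":0,"tz":-0.05,"rx":0,"ry":0,"rz":0},{"claw":30,"tx":0,"ty":0,"tz":0,"rx":0,"ry":0,"rz":0},{"claw":30,"tx":0,"ty":0,"tz":0,"rx":0,"ry":0,"rz":0}]'
```

```text
t: 15.0
ee_pos: [0.5422, 0.398, 0.0154]
tcp_rot: [3.141, -0.662, 0.657]
wrist_force: [0.4, 0.5, -1.4]
opening: 0.44
```

```bash
python3 -m crank '[{"claw":30,"tx":0,"ty":0,"tz":-0.05,"rx":0,"ry":0,"rz":0},{"claw":30,"tx":0,"ty":0,"tz":0,"rx":0,"ry":0,"rz":0},{"claw":30,"tx":0,"ty":0,"tz":0,"rx":0,"ry":0,"rz":0}]'
```

```text
t: 15.38
ee_pos: [0.5423, 0.398, 0.0152]
tcp_rot: [3.141, -0.664, 0.657]
wrist_force: [-3.8, -3.5, 10.0]
opening: 0.436
```

Contact at 10 N, so B is on the floor. Releasing gently and withdrawing along the tool axis.

```bash
python3 -m crank '[{"claw":42,"tx":0,"ty":0,"tz":0.05,"rx":0,"ry":0,"rz":0},{"claw":50,"tx":0,"ty":0,"tz":0,"rx":0,"ry":0,"rz":0},{"claw":56,"tx":0,"ty":0,"tz":0,"rx":0,"ry":0,"rz":0},{"claw":56,"tx":0,"ty":0,"tz":0,"rx":0,"ry":0,"rz":0},{"claw":56,"tx":-0.25,"ty":-0.19,"tz":0.4,"rx":0,"ry":0,"rz":0},{"claw":56,"tx":-0.49,"ty":-0.37,"tz":0.79,"rx":0,"ry":0,"rz":0},{"claw":56,"tx":-0.49,"ty":-0.37,"tz":0.79,"rx":0,"ry":0,"rz":0},{"claw":56,"tx":-0.49,"ty":-0.37,"tz":0.79,"rx":0,"ry":0,"rz":0}]'
python3 -m crank '[{"claw":60,"tx":-0.49,"ty":-0.37,"tz":0.79,"rx":0,"ry":0,"rz":0},{"claw":60,"tx":0,"ty":0,"tz":0.7,"rx":0,"ry":0,"rz":0},{"claw":60,"tx":0,"ty":0,"tz":0,"rx":0,"ry":0,"rz":0}]'
python3 path.py .524 -.075 .155 38 -20 18
python3 -c "
from h import *
snap('wrist','w5.png')"
```

```text
t: 16.38
ee_pos: [0.4984, 0.3648, 0.0857]
tcp_rot: [3.141, -0.662, 0.657]
wrist_force: [0.1, 0.3, -0.1]
opening: 0.659
t: 16.75
ee_pos: [0.487, 0.3562, 0.1236]
tcp_rot: [3.14, -0.665, 0.658]
wrist_force: [0.2, 0.6, -0.3]
opening: 0.701
now [0.49 0.36 0.12] [ 3.14 -0.66  0.66] per row T [ 0.08 -0.96  0.07] R [ 0.   0.  -0.4] open 0.7010991011141731
0 [ 0.47  0.47  2.21  2.77  0.22 -1.31] err 0.000 dq 0.20
1 [ 0.44  0.46  2.23  2.85  0.23 -1.37] err 0.000 dq 0.08
2 [ 0.4   0.45  2.26  2.91  0.23 -1.42] err 0.000 dq 0.07
3 [ 0.37  0.44  2.28  2.97  0.24 -1.46] err 0.000 dq 0.06
4 [ 0.33  0.43  2.29  3.02  0.25 -1.49] err 0.000 dq 0.05
5 [ 0.29  0.42  2.31  3.07  0.25 -1.52] err 0.000 dq 0.04
6 [ 0.25  0.41  2.32  3.11  0.25 -1.55] err 0.000 dq 0.04
7 [ 0.21  0.4   2.33  3.14  0.26 -1.57] err 0.000 dq 0.04
8 [ 0.17  0.39  2.34  3.18  0.26 -1.59] err 0.000 dq 0.04
9 [ 0.12  0.38  2.35  3.21  0.25 -1.61] err 0.000 dq 0.04
10 [ 0.08  0.38  2.35  3.24  0.25 -1.63] err 0.000 dq 0.04
11 [ 0.04  0.37  2.35  3.27  0.25 -1.66] err 0.000 dq 0.04
12 [-0.01  0.37  2.35  3.31  0.24 -1.68] err 0.000 dq 0.04
13 [-0.05  0.37  2.34  3.35  0.24 -1.71] err 0.000 dq 0.04
14 [-0.09  0.37  2.34  3.39  0.23 -1.74] err 0.000 dq 0.04
15 [-0.13  0.37  2.32  3.44  0.22 -1.78] err 0.000 dq 0.05
16 [-0.17  0.37  2.31  3.5   0.21 -1.83] err 0.000 dq 0.06
17 [-0.22  0.37  2.3   3.57  0.2  -1.89] err 0.000 dq 0.07
```

View pics/w5.png

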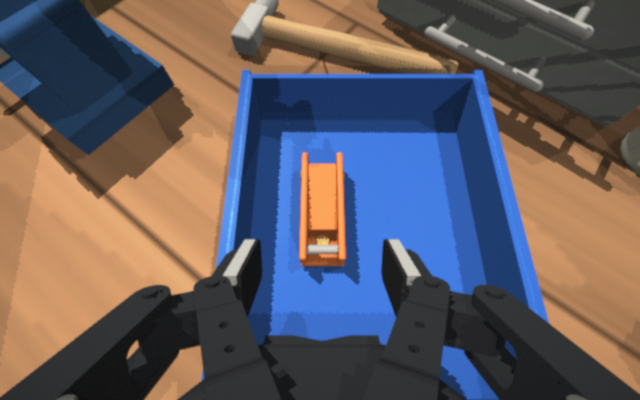

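B lies flat and upright in the tote at (322,210). Going back for A.

```bash
python3 -m crank '[{"claw":60,"tx":0.09,"ty":-0.96,"tz":0.07,"rx":0,"ry":0,"rz":-0.4},{"claw":60,"tx":0.09,"ty":-0.96,"tz":0.07,"rx":0,"ry":0,"rz":-0.4},{"claw":60,"tx":0.09,"ty":-0.96,"tz":0.07,"rx":0,"ry":0,"rz":-0.4},{"claw":60,"tx":0.09,"ty":-0.96,"tz":0.07,"rx":0,"ry":0,"rz":-0.4},{"claw":60,"tx":0.09,"ty":-0.96,"tz":0.07,"rx":0,"ry":0,"rz":-0.4},{"claw":60,"tx":0.09,"ty":-0.96,"tz":0.07,"rx":0,"ry":0,"rz":-0.4},{"claw":60,"tx":0.09,"ty":-0.96,"tz":0.07,"rx":0,"ry":0,"rz":-0.4},{"claw":60,"tx":0.09,"ty":-0.96,"tz":0.07,"rx":0,"ry":0,"rz":-0.4}]'
python3 -m crank '[{"claw":60,"tx":0.09,"ty":-0.96,"tz":0.07,"rx":0,"ry":0,"rz":-0.4},{"claw":60,"tx":0.09,"ty":-0.96,"tz":0.07,"rx":0,"ry":0,"rz":-0.4},{"claw":60,"tx":0.09,"ty":-0.96,"tz":0.07,"rx":0,"ry":0,"rz":-0.4},{"claw":60,"tx":0.09,"ty":-0.96,"tz":0.07,"rx":0,"ry":0,"rz":-0.4},{"claw":60,"tx":0.09,"ty":-0.96,"tz":0.07,"rx":0,"ry":0,"rz":-0.4},{"claw":60,"tx":0.09,"ty":-0.96,"tz":0.07,"rx":0,"ry":0,"rz":-0.4},{"claw":60,"tx":0.09,"ty":-0.96,"tz":0.07,"rx":0,"ry":0,"rz":-0.4},{"claw":60,"tx":0.09,"ty":-0.96,"tz":0.07,"rx":0,"ry":0,"rz":-0.4}]'
python3 -m crank '[{"claw":60,"tx":0.09,"ty":-0.96,"tz":0.07,"rx":0,"ry":0,"rz":-0.4},{"claw":60,"tx":0.09,"ty":-0.96,"tz":0.07,"rx":0,"ry":0,"rz":-0.4},{"claw":60,"tx":0,"ty":0,"tz":0,"rx":0,"ry":0,"rz":0},{"claw":60,"tx":0,"ty":0,"tz":0,"rx":0,"ry":0,"rz":0}]'
python3 plan.py .527 -.074 .158 38 -20;python3 plan.py .6136 -.106 .040 38 -20|tail -2; python3 -c "
from fit import *
fit()"
```

```text
t: 17.8
ee_pos: [0.5047, 0.1632, 0.1351]
tcp_rot: [3.14, -0.661, 0.209]
wrist_force: [0.6, -0.4, 0.3]
opening: 0.706
t: 18.8
ee_pos: [0.5226, -0.0287, 0.1491]
tcp_rot: [3.14, -0.661, -0.238]
wrist_force: [-0.1, -0.0, -0.0]
opening: 0.702
t: 19.3
ee_pos: [0.5271, -0.0754, 0.1528]
tcp_rot: [3.141, -0.661, -0.347]
wrist_force: [-0.1, -0.2, 0.7]
opening: 0.704
now [ 0.527 -0.075  0.153] lean 37.9 az -20.0 fingers_yaw -19.9 tilt 0.0 q [-0.232  0.392  2.272  3.524  0.193 -1.855] F [-0.067 -0.235  0.652]
dT [-0.003  0.055  0.208] dR [-0.    -0.019 -0.011]
q [-0.211  0.365  2.284  3.618  0.186 -1.931] err 0.000
dT [ 3.461 -1.225 -4.512] dR [-0.    -0.019 -0.011]
q [-0.237  0.655  2.205  3.325  0.385 -1.653] err 0.000
A 2774 ((608.1739501953125, -104.44013977050781), (38.26700210571289, 99.11739349365234), 70.03282928466797) 0.06110478076193275
```

```bash
python3 -m crank '[{"claw":60,"tx":0.69,"ty":-0.25,"tz":-0.9,"rx":0,"ry":0,"rz":0},{"claw":60,"tx":0.69,"ty":-0.25,"tz":-0.9,"rx":0,"ry":0,"rz":0},{"claw":60,"tx":0.69,"ty":-0.25,"tz":-0.9,"rx":0,"ry":0,"rz":0},{"claw":60,"tx":0,"ty":0,"tz":0,"rx":0,"ry":0,"rz":0},{"claw":60,"tx":0,"ty":0,"tz":0,"rx":0,"ry":0,"rz":0}]'
python3 plan.py .6138 -.1065 .040 38 -20; python3 -c "
from h import *
snap('wrist','w6.png')"
```

```text
t: 19.98
ee_pos: [0.5786, -0.0939, 0.0862]
tcp_rot: [3.141, -0.661, -0.347]
wrist_force: [-0.9, -0.2, 0.4]
opening: 0.701
now [ 0.579 -0.094  0.086] lean 37.9 az -20.0 fingers_yaw -19.9 tilt 0.0 q [-0.246  0.581  2.197  3.354  0.302 -1.694] F [-0.853 -0.161  0.396]
dT [ 1.409 -0.503 -1.848] dR [-0.001 -0.014 -0.01 ]
q [-0.238  0.656  2.204  3.324  0.384 -1.653] err 0.000
```

View pics/w6.png

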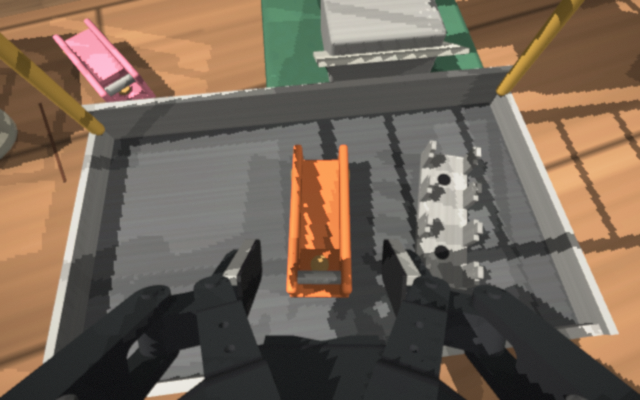

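A is centred between the fingers at (320,225), and the toothplate at (450,215) is clear. Narrowing slightly and grasping.

```bash
python3 -m crank '[{"claw":54,"tx":0.47,"ty":-0.17,"tz":-0.61,"rx":0,"ry":0,"rz":0},{"claw":54,"tx":0.47,"ty":-0.17,"tz":-0.61,"rx":0,"ry":0,"rz":0},{"claw":54,"tx":0.47,"ty":-0.17,"tz":-0.61,"rx":0,"ry":0,"rz":0},{"claw":54,"tx":0,"ty":0,"tz":0,"rx":0,"ry":0,"rz":0},{"claw":40,"tx":0,"ty":0,"tz":0,"rx":0,"ry":0,"rz":0},{"claw":30,"tx":0,"ty":0,"tz":0,"rx":0,"ry":0,"rz":0},{"claw":30,"tx":0,"ty":0,"tz":0,"rx":0,"ry":0,"rz":0},{"claw":30,"tx":0,"ty":0,"tz":0,"rx":0,"ry":0,"rz":0}]' 50
python3 -m crank '[{"claw":30,"tx":0,"ty":0,"tz":0,"rx":0,"ry":0,"rz":0},{"claw":30,"tx":0,"ty":0,"tz":0,"rx":0,"ry":0,"rz":0},{"claw":30,"tx":0,"ty":0,"tz":0.3,"rx":0,"ry":0,"rz":0},{"claw":30,"tx":0,"ty":0,"tz":0.3,"rx":0,"ry":0,"rz":0},{"claw":30,"tx":0,"ty":0,"tz":0.2,"rx":0,"ry":0,"rz":0},{"claw":30,"tx":0,"ty":0,"tz":0,"rx":0,"ry":0,"rz":0}]'
```

```text
t: 21.02
ee_pos: [0.6141, -0.107, 0.0413]
tcp_rot: [3.141, -0.663, -0.348]
wrist_force: [-5.1, 2.0, 6.2]
opening: 0.437
t: 21.78
ee_pos: [0.6147, -0.1074, 0.0608]
tcp_rot: [3.141, -0.663, -0.348]
wrist_force: [-0.2, 0.3, -1.1]
opening: 0.438
```

```bash
python3 -m crank '[{"claw":30,"tx":-0.5,"ty":0.18,"tz":0.67,"rx":0,"ry":0,"rz":0},{"claw":30,"tx":-0.69,"ty":0.25,"tz":0.92,"rx":0,"ry":0,"rz":0},{"claw":30,"tx":-0.69,"ty":0.25,"tz":0.92,"rx":0,"ry":0,"rz":0},{"claw":30,"tx":-0.69,"ty":0.25,"tz":0.92,"rx":0,"ry":0,"rz":0},{"claw":30,"tx":-0.69,"ty":0.25,"tz":0.3,"rx":0,"ry":0,"rz":0},{"claw":30,"tx":0,"ty":0,"tz":0,"rx":0,"ry":0,"rz":0},{"claw":30,"tx":0,"ty":0,"tz":0,"rx":0,"ry":0,"rz":0}]'
python3 path.py .590 .334 .12 38 37.7 18
```

```text
t: 22.65
ee_pos: [0.5334, -0.078, 0.1529]
tcp_rot: [3.141, -0.662, -0.348]
wrist_force: [0.3, 0.6, -1.7]
opening: 0.441
now [ 0.53 -0.08  0.15] [ 3.14 -0.66 -0.35] per row T [ 0.13  0.92 -0.07] R [ 0.  -0.   0.4] open 0.4408907824790908
0 [-0.18  0.38  2.28  3.52  0.19 -1.85] err 0.000 dq 0.06
1 [-0.14  0.39  2.28  3.45  0.2  -1.8 ] err 0.000 dq 0.06
2 [-0.1   0.39  2.28  3.39  0.2  -1.76] err 0.000 dq 0.06
3 [-0.06  0.4   2.28  3.34  0.2  -1.71] err 0.000 dq 0.06
4 [-0.03  0.41  2.27  3.28  0.2  -1.67] err 0.000 dq 0.06
5 [ 0.01  0.41  2.26  3.22  0.2  -1.63] err 0.000 dq 0.06
6 [ 0.05  0.42  2.25  3.16  0.2  -1.58] err 0.000 dq 0.06
7 [ 0.08  0.43  2.24  3.09  0.19 -1.53] err 0.000 dq 0.07
8 [ 0.12  0.44  2.23  3.02  0.19 -1.48] err 0.000 dq 0.07
9 [ 0.15  0.45  2.21  2.94  0.19 -1.42] err 0.000 dq 0.08
10 [ 0.18  0.46  2.19  2.85  0.18 -1.35] err 0.000 dq 0.09
11 [ 0.21  0.48  2.17  2.75  0.18 -1.27] err 0.000 dq 0.10
12 [ 0.24  0.49  2.15  2.64  0.17 -1.18] err 0.000 dq 0.11
13 [ 0.27  0.5   2.12  2.52  0.17 -1.08] err 0.000 dq 0.12
14 [ 0.3   0.52  2.09  2.38  0.17 -0.97] err 0.000 dq 0.14
15 [ 0.32  0.53  2.07  2.23  0.17 -0.85] err 0.000 dq 0.15
16 [ 0.35  0.55  2.03  2.08  0.18 -0.72] err 0.000 dq 0.15
17 [ 0.37  0.56  2.    1.93  0.19 -0.59] err 0.000 dq 0.15
```

```bash
python3 -m crank '[{"claw":30,"tx":0,"ty":0.92,"tz":-0.07,"rx":0,"ry":0,"rz":0.4},{"claw":30,"tx":0,"ty":0.92,"tz":-0.07,"rx":0,"ry":0,"rz":0.4},{"claw":30,"tx":0,"ty":0.92,"tz":-0.07,"rx":0,"ry":0,"rz":0.4},{"claw":30,"tx":0,"ty":0.92,"tz":-0.07,"rx":0,"ry":0,"rz":0.4},{"claw":30,"tx":0,"ty":0.92,"tz":-0.07,"rx":0,"ry":0,"rz":0.4},{"claw":30,"tx":0.1,"ty":0.92,"tz":-0.07,"rx":0,"ry":0,"rz":0.4},{"claw":30,"tx":0.1,"ty":0.92,"tz":-0.07,"rx":0,"ry":0,"rz":0.4},{"claw":30,"tx":0.1,"ty":0.92,"tz":-0.07,"rx":0,"ry":0,"rz":0.4}]'
python3 -m crank '[{"claw":30,"tx":0.2,"ty":0.92,"tz":-0.07,"rx":0,"ry":0,"rz":0.4},{"claw":30,"tx":0.2,"ty":0.92,"tz":-0.07,"rx":0,"ry":0,"rz":0.4},{"claw":30,"tx":0.2,"ty":0.92,"tz":-0.07,"rx":0,"ry":0,"rz":0.4},{"claw":30,"tx":0.2,"ty":0.92,"tz":-0.07,"rx":0,"ry":0,"rz":0.4},{"claw":30,"tx":0.2,"ty":0.92,"tz":-0.07,"rx":0,"ry":0,"rz":0.4},{"claw":30,"tx":0.2,"ty":0.92,"tz":-0.07,"rx":0,"ry":0,"rz":0.4},{"claw":30,"tx":0.2,"ty":0.92,"tz":-0.07,"rx":0,"ry":0,"rz":0.4},{"claw":30,"tx":0.2,"ty":0.92,"tz":-0.07,"rx":0,"ry":0,"rz":0.4}]'
python3 -m crank '[{"claw":30,"tx":0.2,"ty":0.92,"tz":-0.07,"rx":0,"ry":0,"rz":0.4},{"claw":30,"tx":0.2,"ty":0.92,"tz":-0.07,"rx":0,"ry":0,"rz":0.4},{"claw":30,"tx":0,"ty":0,"tz":0,"rx":0,"ry":0,"rz":0},{"claw":30,"tx":0,"ty":0,"tz":0,"rx":0,"ry":0,"rz":0}]'
python3 plan.py .590 .334 .12 38 37.7
python3 -c "
from h import *
snap('wrist','w7.png')"
```

```text
t: 23.65
ee_pos: [0.5411, 0.1069, 0.1384]
tcp_rot: [3.141, -0.661, 0.1]
wrist_force: [-0.1, -0.6, -1.0]
opening: 0.435
t: 24.65
ee_pos: [0.581, 0.291, 0.124]
tcp_rot: [-3.141, -0.661, 0.547]
wrist_force: [0.3, -0.4, -0.8]
opening: 0.438
t: 25.15
ee_pos: [0.5903, 0.3357, 0.121]
tcp_rot: [-3.142, -0.661, 0.656]
wrist_force: [-0.6, 0.5, -0.1]
opening: 0.434
now [0.59  0.336 0.121] lean 37.9 az 37.6 fingers_yaw 37.6 tilt -0.0 q [ 0.35   0.585  1.957  1.769  0.19  -0.447] F [-0.644  0.52  -0.094]
dT [-0.013 -0.068 -0.039] dR [ 0.011 -0.015  0.015]
q [ 0.371  0.564  2.     1.927  0.187 -0.59 ] err 0.000
```

View pics/w7.png

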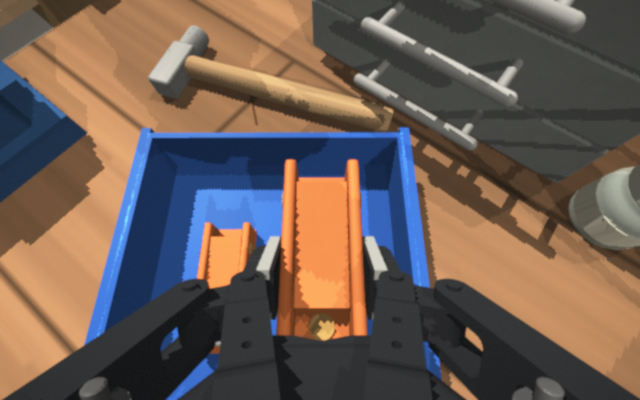

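Run:
```python
from h import *
d=snap("wrist"); W=cloud(d); hsv=cv2.cvtColor(d['color'],cv2.COLOR_RGB2HSV)
ok=np.isfinite(W[...,2])
ax=np.array([.791,.612]);ay=np.array([-.612,.791])
loc=lambda P:np.stack([(P-[.549,.353])@ax,(P-[.549,.353])@ay],-1)*1000
b=ok&(hsv[...,0]>98)&(hsv[...,0]<122)&(hsv[...,1]>120)&(W[...,2]>.05)&(W[...,2]<.06)&(np.indices(ok.shape)[0]>120)&(W[...,1]<.55)
L=loc(W[b][:,:2]); print(np.percentile(L,[1,5,50,95,99],axis=0).round(0).tolist())
o=ok&(hsv[...,0]>=5)&(hsv[...,0]<=18)&(hsv[...,1]>140)
for lo_,hi_ in((.028,.045),(.09,.16)):
    m=o&(W[...,2]>lo_)&(W[...,2]<hi_); L=loc(W[m][:,:2]); print(lo_,m.sum(),np.percentile(L,[2,98],axis=0).round(0).tolist(),np.percentile(W[m][:,2],[2,98]).round(3))
```

```text
[[-39.0, -115.0], [-19.0, -114.0], [74.0, 50.0], [138.0, 114.0], [140.0, 115.0]]
0.028 2249 [[16.0, 20.0], [61.0, 55.0]] [0.028 0.036]
0.09 13161 [[-17.0, -58.0], [63.0, -22.0]] [0.117 0.141]
```

Both slots check out: B spans y +20 to +57 and A would span −58 to −22, inside the walls. Lowering.

```bash
python3 -m crank '[{"claw":30,"tx":0,"ty":-0.05,"tz":-0.5,"rx":0,"ry":0,"rz":0},{"claw":30,"tx":0,"ty":0,"tz":-0.8,"rx":0,"ry":0,"rz":0},{"claw":30,"tx":0,"ty":0,"tz":-0.8,"rx":0,"ry":0,"rz":0},{"claw":30,"tx":0,"ty":0,"tz":-0.8,"rx":0,"ry":0,"rz":0},{"claw":30,"tx":0,"ty":0,"tz":-0.5,"rx":0,"ry":0,"rz":0},{"claw":30,"tx":0,"ty":0,"tz":-0.3,"rx":0,"ry":0,"rz":0},{"claw":30,"tx":0,"ty":0,"tz":-0.1,"rx":0,"ry":0,"rz":0},{"claw":30,"tx":0,"ty":0,"tz":0,"rx":0,"ry":0,"rz":0}]'
python3 -m crank '[{"claw":30,"tx":0,"ty":0,"tz":-0.1,"rx":0,"ry":0,"rz":0},{"claw":30,"tx":0,"ty":0,"tz":-0.1,"rx":0,"ry":0,"rz":0},{"claw":30,"tx":0,"ty":0,"tz":0,"rx":0,"ry":0,"rz":0},{"claw":30,"tx":0,"ty":0,"tz":0,"rx":0,"ry":0,"rz":0}]'
```

```text
t: 26.25
ee_pos: [0.5906, 0.3349, 0.0272]
tcp_rot: [3.141, -0.662, 0.657]
wrist_force: [-1.0, 1.4, -1.1]
opening: 0.438
t: 26.75
ee_pos: [0.5905, 0.335, 0.0219]
tcp_rot: [3.141, -0.662, 0.657]
wrist_force: [-0.3, -0.4, -0.8]
opening: 0.437
```

```bash
python3 -m crank '[{"claw":30,"tx":0,"ty":0,"tz":-0.1,"rx":0,"ry":0,"rz":0},{"claw":30,"tx":0,"ty":0,"tz":-0.1,"rx":0,"ry":0,"rz":0},{"claw":30,"tx":0,"ty":0,"tz":0,"rx":0,"ry":0,"rz":0},{"claw":30,"tx":0,"ty":0,"tz":0,"rx":0,"ry":0,"rz":0}]'
python3 -m crank '[{"claw":30,"tx":0,"ty":0,"tz":-0.04,"rx":0,"ry":0,"rz":0},{"claw":30,"tx":0,"ty":0,"tz":0,"rx":0,"ry":0,"rz":0},{"claw":30,"tx":0,"ty":0,"tz":0,"rx":0,"ry":0,"rz":0}]'
```

```text
t: 27.25
ee_pos: [0.5905, 0.3349, 0.0169]
tcp_rot: [3.141, -0.662, 0.657]
wrist_force: [-0.9, -0.1, -0.8]
opening: 0.434
t: 27.62
ee_pos: [0.5906, 0.335, 0.0163]
tcp_rot: [3.141, -0.663, 0.657]
wrist_force: [-4.0, -1.9, 4.4]
opening: 0.437
```

Contact at about 6 N. Releasing and withdrawing.

```bash
python3 -m crank '[{"claw":42,"tx":0,"ty":0,"tz":0,"rx":0,"ry":0,"rz":0},{"claw":48,"tx":0,"ty":0,"tz":0.05,"rx":0,"ry":0,"rz":0},{"claw":54,"tx":0,"ty":0,"tz":0,"rx":0,"ry":0,"rz":0},{"claw":54,"tx":0,"ty":0,"tz":0,"rx":0,"ry":0,"rz":0},{"claw":54,"tx":-0.25,"ty":-0.19,"tz":0.4,"rx":0,"ry":0,"rz":0},{"claw":54,"tx":-0.49,"ty":-0.37,"tz":0.79,"rx":0,"ry":0,"rz":0},{"claw":54,"tx":-0.49,"ty":-0.37,"tz":0.79,"rx":0,"ry":0,"rz":0},{"claw":54,"tx":-0.49,"ty":-0.37,"tz":0.79,"rx":0,"ry":0,"rz":0}]'
python3 -m crank '[{"claw":54,"tx":-0.49,"ty":-0.37,"tz":0.79,"rx":0,"ry":0,"rz":0},{"claw":54,"tx":-0.3,"ty":-0.37,"tz":0.79,"rx":0,"ry":0,"rz":0},{"claw":54,"tx":0,"ty":0,"tz":0.7,"rx":0,"ry":0,"rz":0},{"claw":54,"tx":0,"ty":0,"tz":0,"rx":0,"ry":0,"rz":0},{"claw":54,"tx":0,"ty":0,"tz":0,"rx":0,"ry":0,"rz":0}]'
python3 - <<'E'
from h import *
snap("wrist","w8.png"); snap("scene","s8.png")
a=cv2.imread('pics/w8.png');b=cv2.imread('pics/s8.png')
cv2.imwrite('pics/m8.png',cv2.resize(np.vstack([a,b]),(480,600)))
E
```

```text
t: 28.62
ee_pos: [0.5467, 0.3019, 0.0875]
tcp_rot: [3.141, -0.662, 0.657]
wrist_force: [0.7, -0.2, 0.1]
opening: 0.63
t: 29.25
ee_pos: [0.5274, 0.2838, 0.1431]
tcp_rot: [3.141, -0.662, 0.657]
wrist_force: [1.2, 0.3, -0.0]
opening: 0.633
```

View pics/m8.png

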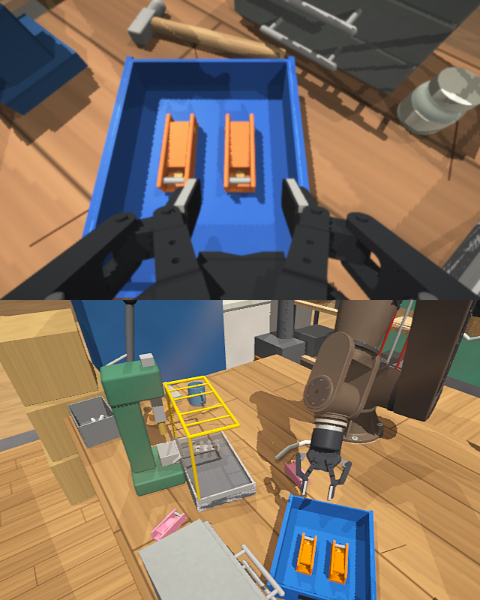

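Both buckles lie flat and upright in the tote, at (178,155) and (240,152) in the wrist half of the picture. The toothplate is still in the tray and the arm is clear. Handing in.

```bash
python3 -c "
from station import workorder
print(workorder.hand_in())"
```

```text
the job is handed in; nothing more can be done
None
```

Both orange buckles are now in the blue tote, lying flat and right way up side by side, and the job is handed in at about 29 s of the 72 s allowed. I took each one from the tray under the guard with the tool leaning back 38°. Each was lowered until it touched the tote floor, with about 6–11 N at the wrist, and then released.

- **Last pictures:** both buckles sit flat and upright on the tote floor, well inside the walls. The toothplate is still in its place in the tray, the pink look-alikes were not touched, and the gripper is open and clear of everything.
- **Went wrong on the way:** my first approach in front of the tray ran the arm up against its joint limits, so the tool stopped short of the pose I asked for. Nothing was touched; I backed off, turned the wrist over and came in that way.
- **Not checked:** I judged the final positions from the pictures and did not measure them again after release. The highest wrist force I saw, at the end of a move, was about 11 N.

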